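Weigh and pack the formed rail brackets

TASK

Lift every steel bracket out of the forming die and lay them all together in the pan of the beam scale; with all of them in the pan, slide the poise along the notched beam until the pointer rests level with the centre mark of the white index plate, and let go so that it can be read for a couple of seconds. Then empty the pan into the black packing tray, so that all the brackets lie inside the tray, and slide the poise fully back home against its stop by the fulcrum. Do not disturb the other things on the table.

Things in the scene. Friction and masses are not known exactly. Their poses are not given: they have to be found in the camera images.
- bracket0_center (a point): Centre (half-way up) of a plain steel U-channel bracket, 24 mm wide (its x), 64 mm long (its y), 24 mm high (its z, the open side of the U), walls 5 mm, about 155 g (each may be up to 30 % lighter or heavier). It can be gripped 24 mm wide across its length. At the start it lies in one of the die's four cavities, open side up, its top 14 mm above the die. Two to four of the four brackets are present; None for the whole run if absent.
- bracket1_center (a point): Centre (half-way up) of a plain steel U-channel bracket, 24 mm wide (its x), 64 mm long (its y), 24 mm high (its z, the open side of the U), walls 5 mm, about 155 g (each may be up to 30 % lighter or heavier). It can be gripped 24 mm wide across its length. At the start it lies in one of the die's four cavities, open side up, its top 14 mm above the die. Two to four of the four brackets are present; None for the whole run if absent.
- bracket2_center (a point): Centre (half-way up) of a plain steel U-channel bracket, 24 mm wide (its x), 64 mm long (its y), 24 mm high (its z, the open side of the U), walls 5 mm, about 155 g (each may be up to 30 % lighter or heavier). It can be gripped 24 mm wide across its length. At the start it lies in one of the die's four cavities, open side up, its top 14 mm above the die. Two to four of the four brackets are present; None for the whole run if absent.
- bracket3_center (a point): Centre (half-way up) of a plain steel U-channel bracket, 24 mm wide (its x), 64 mm long (its y), 24 mm high (its z, the open side of the U), walls 5 mm, about 155 g (each may be up to 30 % lighter or heavier). It can be gripped 24 mm wide across its length. At the start it lies in one of the die's four cavities, open side up, its top 14 mm above the die. Two to four of the four brackets are present; None for the whole run if absent.
- die: Dark steel forming die, fixed block 140 (its x) x 170 (its y) x 30 mm high; origin at the centre of its underside. Four open cavities 28 x 68 mm, 10 mm deep, at x = +-35, y = +-38 mm; long sides along its y.
- fulcrum (a point): Fulcrum of the fixed beam scale, on the beam's centre line, 75 mm above the table. The scale's y axis runs along the beam: pan on the +y side (110 mm from the fulcrum), poise and pointer on the -y side. x is level across the beam. A grey housing 82 mm high stands under the pan. The beam is a bar 12 mm wide and 18 mm high with black notch marks every 10 mm on top.
- pan_floor (a point): Centre of the upper face of the scale pan's floor. Square-edged aluminium pan, inside 148 mm (x) x 152 mm (y), rim 12 mm above the floor, outside 156 x 160 mm. A linkage keeps the pan level and makes the reading the same wherever a load lies in it; it sinks and rises up to 10 mm as the beam swings.
- beam (a joint): Swing of the beam in rad, 0 = level with the pointer at the centre mark; positive = pan up, pointer down; stops at -0.09 and +0.09. It settles in about 1 s. Empty, it is level with the poise at home. Near level, moving the poise outward by 10 mm changes it by about +0.036.
- poise (a joint): Travel of the poise along the beam in m: 0 = home against the stop by the fulcrum (50 mm from the fulcrum), growing outward towards the pointer, to 0.165 at most. It slides stiffly (about 2 N) and stays wherever it is left, on or between notches. It weighs 0.55 kg; each nominal bracket in the pan needs about 0.031 of travel. It starts 0 to 0.025 from home.
- poise_knob (a point): Centre of the upright square brass knob on top of the poise, 20 x 20 mm, 34 mm tall (its top 17 mm above this point), 36 mm above the beam's centre line; the poise body below it is 46 x 34 mm. Grip it from above.
- pointer_tip (a point): Tip of the black pointer at the end of the beam, 274 mm from the fulcrum; it moves up and down by up to 25 mm either way.
- index_mark (a point): Centre mark the pointer must stand level with: the middle between two thin black lines 15 mm apart on a white plate, 30 mm wide and 108 mm high, which stands on the robot's side of the pointer.
- tray_in (a point): Centre of the inner floor (4 mm above the table) of the loose black packing tray, outside 145 mm (its x) x 190 mm (its y) x 40 mm high, walls 4 mm, 0.6 kg.
- tape: Bystander: black tape measure 60 x 60 x 30 mm; origin at its underside.
- screwdriver: Bystander: screwdriver with yellow handle, lying.
- drive: Bystander: aluminium disk drive box 110 x 150 x 35 mm; origin at its underside.
- mouse: Bystander: white mouse 100 x 58 x 30 mm; origin at its underside.
Things that resemble listed ones, but are neither listed nor needed, are in the scene too. Leave any red look-alike of the part that bears tray_in alone.

How it is judged:
By the outcome, as a careful person would: the job done as asked, in the order asked, and still so for the second after the job is handed in, with the robot touching nothing.
Of bracket0, bracket1, bracket2, bracket3 only 2 to 4 are there at a start; the rules pass over those that are not, and their reading is None.
At some moment in a run one of tray may be knocked a few centimetres aside while the robot is not near it.
Once in a run the grip may slacken for a moment while it holds something.
It also fails if it takes over 210 s, if anything falls off the work surface, if the arm or the gripper's body presses on something with over 40 N, if the wrist force passes 120 N, or if a joint passes its speed limit or range.

ROBOT

A 6-joint arm with a two-finger parallel gripper is mounted at the origin on the work surface. World frame = base frame: x ahead of the robot, y to its left, z up, the work surface at z = 0. Lengths are in m, angles in rad, forces in N, time in s.
With the tool pointing down it reaches from about 0.225 to 0.875 m from the base axis. Payload 3.4 kg.
Tool frame: the origin (TCP) lies midway between the tips of the shut fingers; the grasp point (between the pads) lies 19 mm behind it (robot.grasp_offset is the distance from the TCP to the grasp point, in m); y points along the fingers, z is the direction in which the jaws open and shut, and the axes are right-handed (so a half turn about y gives the same grasp; the last joint's range is limited). The gripper opens to 85 mm and grips with 20 to 120 N. Pads are 22 mm wide; open, the fingers measure 114 mm over their backs; the gripper's body (76 mm by 85 mm) begins 54 mm behind the grasp point. The pads swing forward as they close: fully open they stand 13 mm farther back than shut.
Start: joints at [1.111, 0.276, 1.505, -0, 1.361, -0.121], TCP at [0.191, 0.542, 0.231] pointing down, gripper open.
Joint ranges: [-2.89, 2.89], [-0.75, 2.08], [0.22, 2.7], [-1.18, 4.32], [0.11, 2.71], [-2.7, 2.7]. Speed limits (rad/s): [2.57, 2.57, 3.14, 3.14, 3.14, 3.14].

INTERFACE

Orientations are given as a unit quaternion [x, y, z, w].
In Python, from cell import robot gives the robot as it stands.
- The arm moves only by the shell command python3 -m inch 'ROWS' [FORCE]. ROWS is JSON, one flat list of numbers, 7 for each row, row after row: the finger opening in m, from 0 to 0.0854, then the shift along the tool's x, y, z in m, then the turn, a rotation vector about the tool's x, y, z in rad. In form: [hand, x, y, z, ax, ay, az, hand, x, y, z, ax, ay, az, ...]. A call has 1 to 5 rows; each row shifts and turns the pose as measured when the row begins, along the tool's axes as they then stand; what a row does not reach is not made up. A row lasts 1/8 s, in which the tool goes at most 62.5 mm and 10.7 degrees, less where a joint would pass 70% of its speed; a pose out of reach is approached as far as the arm can. A call is refused whole if a number of a shift passes 0.0625 or a number of a turn 0.188, either way. A call with a gripper value outside its range is refused whole. The fingers move at their own pace and stop on an object; FORCE is the grip in N (left out, the last holds). Time passes only in rows, so rows that do not move let the fingers close. It gives the time, the measured TCP pose, the force and the opening at its end, in the units of the state.
- robot.get_state(): the state, without advancing time (a new reading comes with each control period).
- robot.grab_frame(name): name is "side" or "top" or "wrist"; returns a dict with "color" (480x640x3 uint8, red, green, blue), "fx", "fy", "cx", "cy" (pixels), "R" (3x3) and "t" (3): a world point X has camera coordinates R X + t. Camera axes: x right, y down, z forward; pixel columns grow to the right and rows downward; lengths in m; the calibration is good to about 2 mm. A picture is of the moment at which its call begins. There is no depth.
- robot.hand_in(): hands the job in, once; it reports no verdict.
The state is a dict: "t": time; "joint_pos": joint angles; "qd": joint speeds; "tau": joint torques, N m; "ee_pos": TCP position; "orientation": TCP orientation; "contact_force": force on the tool from outside, world axes, zero at the start; "torque": the same for the moment, N m; "opening": opening from 0.0 (shut) to 1.0 (fully open).
Only numpy, scipy, OpenCV 4.12 (cv2) and the standard library are available. Lean on these libraries where they do the work, as an engineer would, in place of code of your own. Each camera call takes 0.05 s, during which the arm holds its last target. There are 200 camera calls.

## Working session

There is one attempt and no reset: what is moved stays moved. The work goes in short steps, Python scripts to look and compute and a shell command to move; the robot and the scene stay as the last step left them, time stands still between calls to the robot, and variables do not carry over. Pictures are saved under pics/ and viewed, about 12 in all and at most 16, crops included, and the job is handed in when it is done.

```bash
ls; mkdir -p pics
python3 - <<'E'
from cell import robot
import cv2,numpy as np
s=robot.get_state();print(s)
for n in("top","side"):
    f=robot.grab_frame(n);cv2.imwrite(f"pics/{n}0.png",f["color"][:,:,::-1])
    print(n,f["fx"],f["fy"],f["cx"],f["cy"],np.round(f["R"],4).tolist(),f["t"], (-np.array(f["R"]).T@f["t"]))
E
```

```text
pics
{'t': 0.0, 'joint_pos': array([ 1.11097471e+00,  2.76573331e-01,  1.50617057e+00, -2.33671615e-05,
        1.36068200e+00, -1.20999591e-01]), 'qd': array([-5.62631623e-04, -4.43258289e-04,  5.75691318e-04,  9.09924828e-04,
       -7.87173836e-05,  2.15944235e-05]), 'tau': array([ 3.00652448e-05, -4.16777444e+01, -2.45806664e+01, -4.26016559e-04,
        1.09870755e-02,  6.91305573e-06]), 'ee_pos': array([0.19088585, 0.54181362, 0.23043714]), 'orientation': array([ 0.69760733, -0.11939559,  0.11903988, -0.69636069]), 'contact_force': array([-0.97511361,  0.10261455, -0.25516846]), 'torque': array([-0.02899161,  0.0273598 , -0.02953554]), 'opening': 0.9982893176103752}
top 436.68891852914913 436.68891852914913 318.20163125366315 245.59429421152845 [[0.0204, -0.9998, 0.0056], [-0.9966, -0.0208, -0.0795], [0.0796, -0.0039, -0.9968]] [0.03728176 0.48717424 1.17417863] [0.39132842 0.05199963 1.20895915]
side 484.77479477584427 484.77479477584427 319.88051650750094 238.84694207011225 [[-0.8712, -0.4908, 0.0114], [-0.3874, 0.673, -0.6301], [0.3015, -0.5533, -0.7765]] [0.41766369 0.19482396 1.26941845] [0.05655296 0.7762791  1.1036372 ]
```

View pics/top0.png

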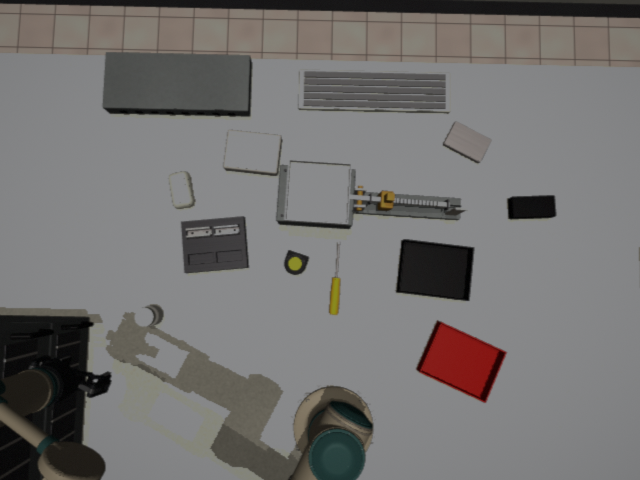

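View pics/side0.png

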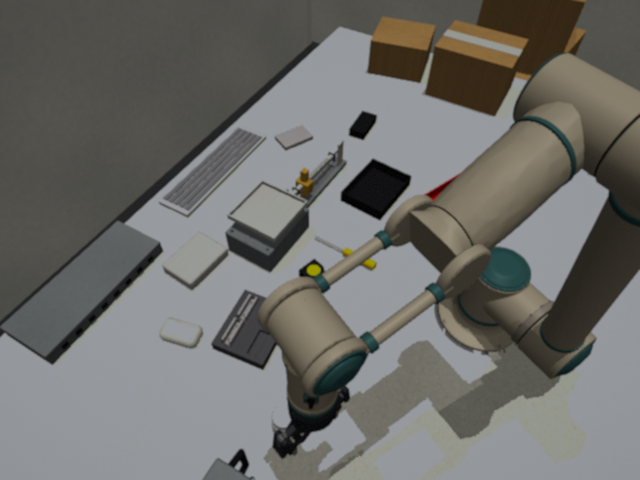

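The top view shows the die at (214,244) with two brackets in its far row. The pan is at (320,192), the poise knob at (387,200), the pointer near (460,208), the black tray at (436,270) and the red look-alike at (462,361). I'll zoom in and measure next.

```bash
cat > h.py <<'E'
from cell import robot
import cv2,numpy as np
from scipy.spatial.transform import Rotation as Ro
def grab(n,save=None):
    f=robot.grab_frame(n)
    for k in("R","t"): f[k]=np.array(f[k])
    if save: cv2.imwrite(f"pics/{save}.png",f["color"][:,:,::-1])
    return f
def ray(f,u,v,z):
    d=f["R"].T@np.array([(u-f["cx"])/f["fx"],(v-f["cy"])/f["fy"],1]);c=-f["R"].T@f["t"]
    return c+d*(z-c[2])/d[2]
def proj(f,X):
    p=f["R"]@np.array(X)+f["t"];return f["fx"]*p[0]/p[2]+f["cx"],f["fy"]*p[1]/p[2]+f["cy"]
def tri(f1,p1,f2,p2):
    A=[];b=[]
    for f,p in((f1,p1),(f2,p2)):
        d=f["R"].T@np.array([(p[0]-f["cx"])/f["fx"],(p[1]-f["cy"])/f["fy"],1]);d/=np.linalg.norm(d)
        P=np.eye(3)-np.outer(d,d);A.append(P);b.append(P@(-f["R"].T@f["t"]))
    return np.linalg.solve(sum(A),sum(b))
def rect(f,mask,box,z):
    "largest blob of mask inside box (u0,v0,u1,v1) -> corners at height z"
    m=np.zeros(mask.shape,np.uint8);u0,v0,u1,v1=box;m[v0:v1,u0:u1]=mask[v0:v1,u0:u1]*255
    c=max(cv2.findContours(m,cv2.RETR_EXTERNAL,cv2.CHAIN_APPROX_NONE)[0],key=cv2.contourArea)
    P=np.array([ray(f,*p[0],z)[:2] for p in c],np.float32)
    (c0,wh,a)=cv2.minAreaRect(P)
    return np.round(c0,4),np.round(wh,4),round(a,1)
def st():
    s=robot.get_state();R=Ro.from_quat(s["orientation"]).as_matrix()
    print("t",round(s["t"],2),"p",np.round(s["ee_pos"],4),"q",np.round(s["joint_pos"],3),"F",np.round(s["contact_force"],1),"op",round(s["opening"]*85.4,1));print(np.round(R,3).tolist())
    return s,R
def go(x,y,z,jaw=None):
    "tool shift and turn to a pointing-down pose at xyz; jaw = world angle (deg) of tool z axis, mod 180"
    s=robot.get_state();R=Ro.from_quat(s["orientation"]).as_matrix()
    yw=np.array([0,0,-1.]);cur=np.degrees(np.arctan2(R[1,2],R[0,2]))
    if jaw is None:a=cur
    else:a=cur+((jaw-cur+90)%180-90)
    zw=np.array([np.cos(np.radians(a)),np.sin(np.radians(a)),0]);xw=np.cross(yw,zw)
    T=np.column_stack([xw,yw,zw])
    rv=Ro.from_matrix(R.T@T).as_rotvec();d=R.T@(np.array([x,y,z])-s["ee_pos"])
    print("p",np.round(s["ee_pos"],4),"j6",round(s["joint_pos"][5],2),"jaw",round(cur,1),"op",round(s["opening"]*85.4,1),"F",np.round(s["contact_force"],1),"t",round(s["t"],2))
    print("shift mm",np.round(d*1e3,1),"turn",np.round(rv,3),"rows",round(max(np.linalg.norm(d)/.06,np.linalg.norm(rv)/.18),1))
E
python3 - <<'E'
from h import *
f=grab("top");g=f["color"].max(2).astype(int)
a=cv2.resize(f["color"][120:290,165:325],None,fx=4,fy=4,interpolation=cv2.INTER_CUBIC)
b=cv2.resize(f["color"][150:235,320:480],None,fx=5,fy=5,interpolation=cv2.INTER_CUBIC)[:,:]
cv2.imwrite("pics/za.png",cv2.resize(a,(560,595))[:,:,::-1]);cv2.imwrite("pics/zb.png",b[:,:,::-1])
print("tray",rect(f,g<60,(385,230,485,310),.04))
print("die",rect(f,g<115,(175,210,256,280),.03))
print("pan",rect(f,g>150,(284,158,358,229),.0))
st()
E
```

```text
tray (array([ 0.4269, -0.2658]), array([0.1947, 0.1433]), 84.3)
die (array([0.4835, 0.3278]), array([0.1428, 0.176 ]), 6.3)Traceback (most recent call last):
  File "<stdin>", line 8, in <module>
  File "h.py", line 23, in rect
    c=max(cv2.findContours(m,cv2.RETR_EXTERNAL,cv2.CHAIN_APPROX_NONE)[0],key=cv2.contourArea)
ValueError: max() iterable argument is empty
```

View pics/za.png

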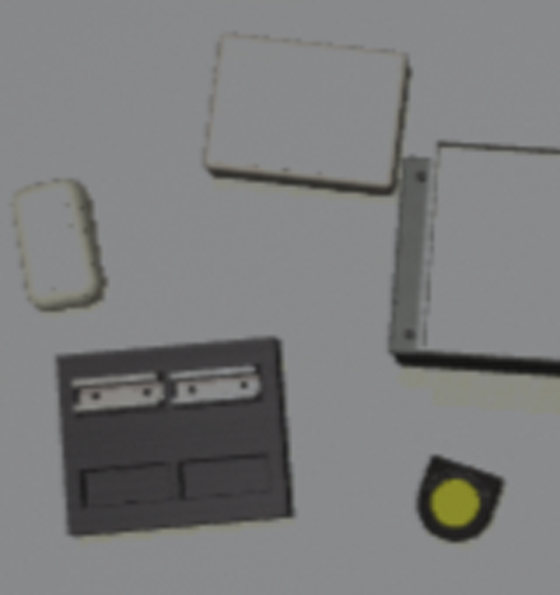

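View pics/zb.png

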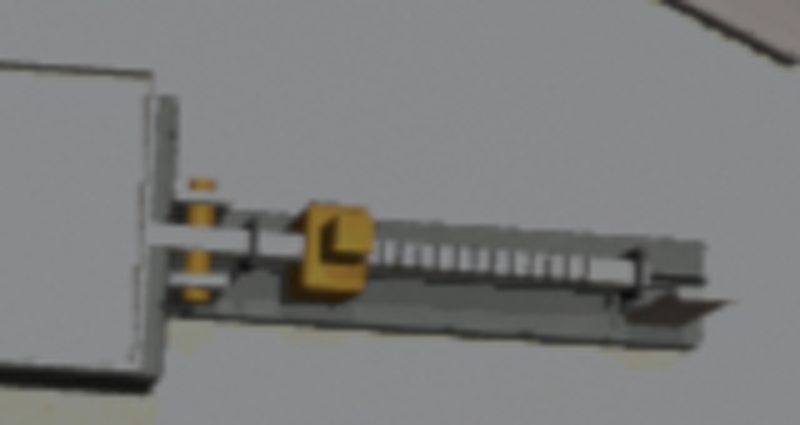

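Run:
```python
from h import *
f=grab("top");s=grab("side","side1")
T=[(289.9,160.9),(350.4,164.6),(350.4,224),(286.4,219.1)];S=[(229,215),(266,184),(309,203),(272,241)]
P=np.array([tri(f,a,s,b) for a,b in zip(T,S)]);print(np.round(P,3),P.mean(0))
C=np.array([ray(f,*a,.108) for a in T]);print("pan@.108",np.round(C,4).tolist(),C.mean(0), np.linalg.norm(C-np.roll(C,1,0),axis=1))
k=ray(f,390.6,196.2,.128);fu=ray(f,360.3,197.4,.077);e=ray(f,446,203.8,.084);print("knob",k,"fulc",fu,"end",e,"dist",np.linalg.norm((k-fu)[:2]))
print("dir",np.degrees(np.arctan2(*(C[0]-C[1])[1::-1])),np.degrees(np.arctan2(*(C[3]-C[2])[1::-1])),np.degrees(np.arctan2(*(fu-e)[1::-1])))
g=f["color"].max(2).astype(int)
for x0,x1 in((180,213),(213,242)): 
  print("br",rect(f,g>112,(x0,222,x1,241),.04))
z=cv2.resize(s["color"][120:300,210:390],None,fx=3.3,fy=3.3,interpolation=cv2.INTER_CUBIC);cv2.imwrite("pics/zs.png",z[:,:,::-1])
go(.5,.3,.2,90)
```

```text
[[ 0.694  0.124  0.118]
 [ 0.685 -0.033  0.108]
 [ 0.536 -0.034  0.105]
 [ 0.549  0.132  0.103]] [0.61570878 0.04740595 0.10840388]
pan@.108 [[0.6958, 0.1248, 0.108], [0.6896, -0.0308, 0.108], [0.5359, -0.033, 0.108], [0.545, 0.1298, 0.108]] [0.6166005  0.04770978 0.108     ] [0.15088392 0.15565974 0.15364612 0.16305867]
knob [ 0.60566399 -0.13127655  0.128     ] fulc [ 0.61087829 -0.0603542   0.077     ] end [ 0.59742402 -0.28349593  0.084     ] dist 0.07111376972083118
dir 87.6906040416528 86.79985863182907 86.54954272275613
br (array([0.5123, 0.3697]), array([0.0146, 0.0625]), 6.0)
br (array([0.5195, 0.2949]), array([0.0146, 0.0625]), 6.0)
p [0.191  0.5421 0.2309] j6 -0.12 jaw 70.6 op 85.1 F [0.1 0.5 1. ] t 0.25
shift mm [ 371.9   31.  -125.6] turn [ 0.001 -0.339 -0.   ] rows 6.6
```

View pics/zs.png

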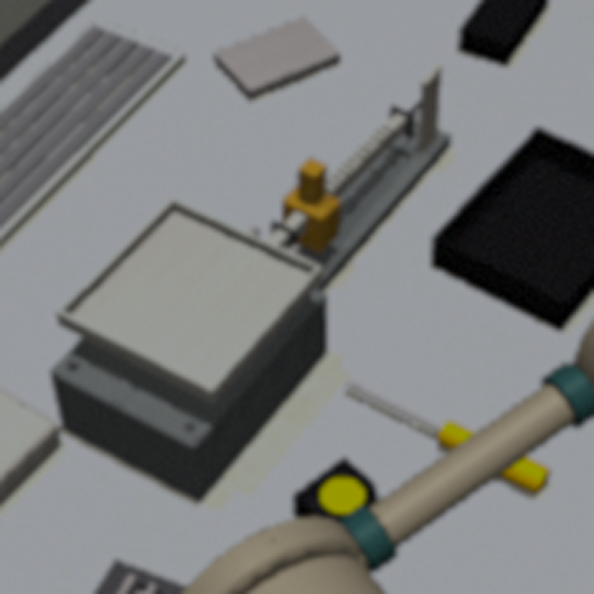

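Both brackets are confirmed in the +x cavities, the pan rim is at about z 0.108 and the poise is roughly 20 mm out. Now I'll move over the left bracket.

```bash
python3 -m inch '[0.0854,0,0,0,0,0.18,0,0.0854,0,0,0,0,0.18,0,0.0854,0,0,0,0,0.18,0,0.0854,0,0,0,0,0.18,0,0.0854,0,0,0,0,0.18,0]' 60 && python3 -m inch '[0.0854,0,0,0,0,0.18,0,0.0854,0,0,0,0,0.047,0,0.0854,0.029,0.01,0.043,0,0,0,0.0854,0.029,0.01,0.043,0,0,0,0.0854,0.029,0.01,0.043,0,0,0]' && python3 -m inch '[0.07,0.029,0.01,0.043,0,0,0,0.07,0.029,0.01,0.043,0,0,0,0.07,0.029,0.01,0.043,0,0,0,0.07,0.029,0.01,0.043,0,0,0,0.07,0,0,0,0,0,0]'; python3 -c "
from h import *
go(.513,.3697,.033,6)"
```

```text
t: 0.88
ee_pos: [0.1907, 0.5416, 0.23]
orientation: [0.571, -0.419, 0.419, -0.569]
contact_force: [0.6, -1.4, -0.4]
opening: 1.001
t: 1.5
ee_pos: [0.3256, 0.4644, 0.1995]
orientation: [0.518, -0.481, 0.481, -0.518]
contact_force: [0.2, 0.4, -0.9]
opening: 0.999
t: 2.12
ee_pos: [0.5141, 0.3556, 0.1565]
orientation: [0.517, -0.482, 0.482, -0.517]
contact_force: [-0.7, 0.7, 0.6]
opening: 0.822
p [0.5141 0.3556 0.1565] j6 0.42 jaw 4.0 op 70.2 F [-0.7  0.7  0.6] t 2.12
shift mm [-14.2 123.5   0. ] turn [ 0.001 -0.034 -0.   ] rows 2.1
```

```bash
python3 -m inch '[0.06,-0.0142,0.03,0,0,-0.034,0,0.06,0,0.03,0,0,0,0,0.06,0,0,0,0,0,0]'; python3 -c "
from h import *
f=grab('wrist','w0')
print(np.round(f['R'],3).tolist(),f['fx'],f['cx'],f['cy'],-f['R'].T@f['t'])
go(.513,.3697,.033,6)
for P in ((.513,.3697,.044),(.521,.294,.044)): print(proj(f,P))"
```

```text
t: 2.5
ee_pos: [0.512, 0.3709, 0.0958]
orientation: [0.525, -0.474, 0.472, -0.525]
contact_force: [-0.1, 0.0, -0.5]
opening: 0.7
[[0.995, 0.103, -0.002], [0.099, -0.954, 0.283], [0.028, -0.281, -0.959]] 397.3159585459896 320.14405912464605 240.0775401422192 [0.50350338 0.44247871 0.23945488]
p [0.5131 0.3716 0.0973] j6 0.41 jaw 6.0 op 59.8 F [ 0.9  0.1 -0.2] t 2.55
shift mm [ 2.1 64.3 -0.4] turn [-0.001 -0.001 -0.003] rows 1.1
(np.float64(324.47688866460066), np.float64(268.96929090795976))
(np.float64(324.3309688223739), np.float64(392.54707868986054))
```

View pics/w0.png

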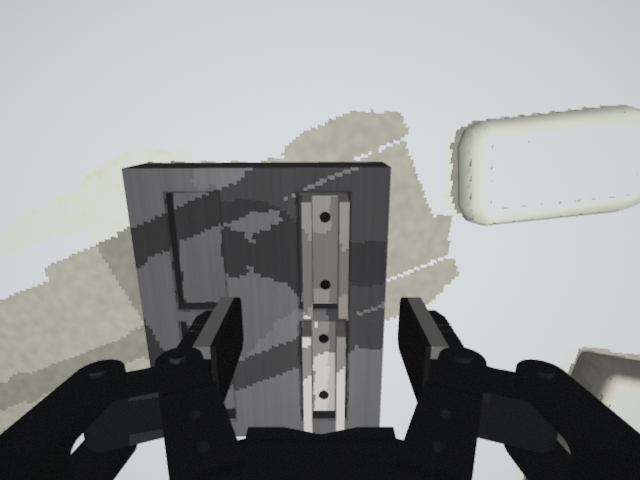

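```bash
python3 -c "
from h import *
f=grab('wrist');t=grab('top','t2');s=grab('side')
for p in [(325,217),(325,285),(323.5,338.5),(323.5,395)]: print(ray(f,*p,.025))
for p in [(301,196),(349,196),(345,322),(302,322)]: print('rim',ray(f,*p,.044))
for p in [(125,170),(389,167)]: print('die corner',ray(f,*p,.03))
g=t['color'].max(2);
for c in [(189.5,199),(207,198.5)]: pass
for u,v in [(95,396),(148,392),(191,389),(245,385)]: print('top hole',ray(t,165+u/3.5,120+v/3.5,.025))
for u,v in [(57,355),(280,338),(293,516),(68,535)]: print('top die',ray(t,165+u/3.5,120+v/3.5,.03))
st()"
```

```text
[0.51232347 0.39359393 0.025     ]
[0.51667983 0.35297269 0.025     ]
[0.51952629 0.3178313  0.025     ]
[0.5238163  0.27742413 0.025     ]
rim [0.49850367 0.40740975 0.044     ]
rim [0.52241566 0.40988519 0.044     ]
rim [0.5288716 0.3401886 0.044    ]
rim [0.50533077 0.33776321 0.044     ]
die corner [0.40474142 0.40910343 0.03      ]
die corner [0.54272498 0.4249712  0.03      ]
top hole [0.51268864 0.3910502  0.025     ]
top hole [0.51667928 0.35003016 0.025     ]
top hole [0.51972745 0.3167181  0.025     ]
top hole [0.52374014 0.27486118 0.025     ]
top die [0.54352128 0.42043313 0.03      ]
top die [0.56048274 0.24805713 0.03      ]
top die [0.4225228  0.23339973 0.03      ]
top die [0.40438508 0.40568447 0.03      ]
t 2.7 p [0.515  0.372  0.0995] q [0.515 0.455 1.569 0.002 1.111 0.41 ] F [-0.2  0.6  0.5] op 59.9
[[0.104, 0.006, 0.995], [-0.995, 0.005, 0.104], [-0.005, -1.0, 0.006]]
```

```bash
python3 -m inch '[0.06,0,0.04,0,0,0,0,0.06,0,0.02,0,0,0,0,0.06,0,0,0,0,0,0]'; python3 -c "
from h import *
go(.5146,.372,.033,6)"
```

```text
t: 3.08
ee_pos: [0.5183, 0.3747, 0.0439]
orientation: [-0.519, 0.472, -0.475, 0.532]
contact_force: [-0.6, 0.4, -0.2]
opening: 0.704
p [0.5183 0.3747 0.0439] j6 0.41 jaw 6.0 op 60.1 F [-0.6  0.4 -0.2] t 3.08
shift mm [ 2.4 10.8 -4.1] turn [-0.016 -0.    -0.009] rows 0.2
```

```bash
python3 -m inch '[0.06,0.0024,0.0108,-0.0041,-0.016,0,-0.009,0.06,0,0,0,0,0,0]'; python3 -c "
from h import *
go(.5146,.372,.033,6)"; python3 -m inch '[0.01,0,0,0,0,0,0,0.01,0,0,0,0,0,0,0.01,0,0,0,0,0,0,0.01,0,0,0,0,0,0]' 60;python3 -c "
from h import *
go(.5146,.372,.033,6)"
```

```text
t: 3.32
ee_pos: [0.5157, 0.3727, 0.0351]
orientation: [-0.524, 0.473, -0.473, 0.526]
contact_force: [0.4, 0.3, -0.2]
opening: 0.7
p [0.5157 0.3727 0.0351] j6 0.41 jaw 6.0 op 59.8 F [ 0.4  0.3 -0.2] t 3.33
shift mm [ 0.6  2.1 -1.2] turn [-0.002 -0.    -0.001] rows 0.0
t: 3.82
ee_pos: [0.5155, 0.3731, 0.0368]
orientation: [-0.524, 0.473, -0.473, 0.527]
contact_force: [-0.1, 0.4, -0.8]
opening: 0.255
p [0.5155 0.3731 0.0368] j6 0.41 jaw 6.0 op 21.8 F [-0.1  0.4 -0.8] t 3.83
shift mm [ 1.   3.8 -1. ] turn [-0.003 -0.    -0.002] rows 0.1
```

```bash
python3 -m inch '[0.01,0,0,0,0,0,0,0.01,0,0,0,0,0,0]' 60; python3 -m inch '[0.01,0,-0.02,0,0,0,0,0.01,0,-0.02,0,0,0,0,0.01,0,0,0,0,0,0]';python3 -c "
from h import *
f=grab('wrist','w1')
go(.5146,.372,.033,6)"
```

```text
t: 4.08
ee_pos: [0.5155, 0.373, 0.0368]
orientation: [-0.524, 0.473, -0.473, 0.527]
contact_force: [-0.9, -0.9, 0.1]
opening: 0.253
t: 4.45
ee_pos: [0.5158, 0.3727, 0.0764]
orientation: [-0.524, 0.473, -0.474, 0.526]
contact_force: [1.0, 0.7, -2.2]
opening: 0.258
p [0.5151 0.3722 0.0753] j6 0.41 jaw 6.0 op 21.7 F [ 0.1 -0.3 -1.8] t 4.5
shift mm [ 0.2 42.3 -0.5] turn [-0.001 -0.    -0.   ] rows 0.7
```

View pics/w1.png

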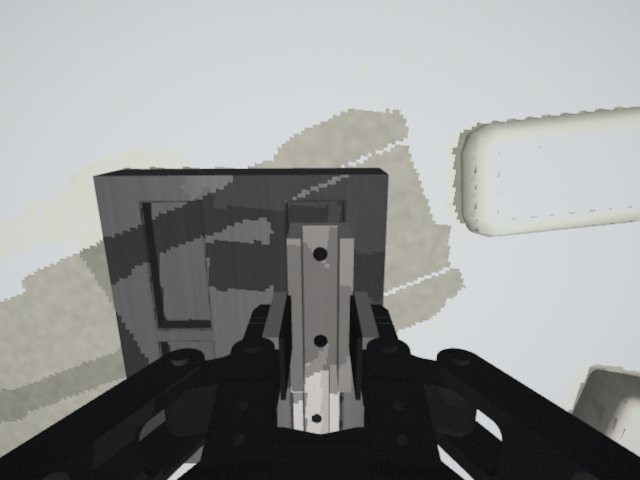

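Bracket A is held, with about 2 N of weight showing. Next I'll carry it to the far half of the pan.

```bash
python3 -m inch '[0.01,0,-0.04,0,0,0.08,0,0.01,0,-0.05,0,0,0.077,0,0.01,0.03,-0.02,0.015,0,0,0,0.01,0.045,0,0.021,0,0,0,0.01,0.045,0,0.021,0,0,0]' && python3 -m inch '[0.01,0.045,0,0.021,0,0,0,0.01,0.045,0,0.021,0,0,0,0.01,0.045,0,0.021,0,0,0,0.01,0.03,0,0.012,0,0,0,0.01,0.01,0,0,0,0,0]'; python3 -c "
from h import *
go(.6465,.0464,.125,-3)"
```

```text
t: 5.12
ee_pos: [0.5635, 0.2485, 0.1815]
orientation: [-0.49, 0.514, -0.512, 0.484]
contact_force: [0.4, 0.3, -0.9]
opening: 0.255
t: 5.75
ee_pos: [0.6302, 0.0607, 0.1743]
orientation: [-0.491, 0.516, -0.511, 0.481]
contact_force: [0.2, -0.0, -1.6]
opening: 0.261
p [0.6302 0.0607 0.1743] j6 0.05 jaw -3.2 op 22.3 F [ 0.2 -0.  -1.6] t 5.75
shift mm [13.1 49.1 17.8] turn [ 0.015 -0.003  0.006] rows 0.9
```

```bash
python3 -m inch '[0.01,0.013,0,0.018,0.015,0,0.006,0.01,0,0.025,0,0,0,0,0.01,0,0.015,0,0,0,0,0.01,0,0,0,0,0,0]'; python3 -c "
from h import *
go(.6465,.0464,.114,-3)
f=grab('wrist','w2')"
```

```text
t: 6.25
ee_pos: [0.6492, 0.0477, 0.1318]
orientation: [-0.485, 0.513, -0.513, 0.487]
contact_force: [0.3, 0.2, -1.8]
opening: 0.253
p [0.6492 0.0477 0.1318] j6 0.02 jaw -3.1 op 21.6 F [ 0.3  0.2 -1.8] t 6.25
shift mm [ 1.4 17.8 -2.7] turn [-0.001 -0.001 -0.002] rows 0.3
```

View pics/w2.png

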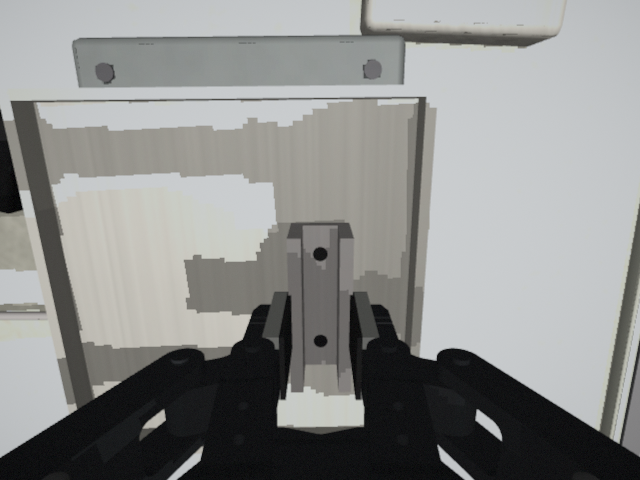

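Pan inner walls run from about u 40 to u 420, and the bracket at u 320 is aligned and clear of the rim. Now I'll lower it.

```bash
python3 -m inch '[0.01,0.0014,0.015,-0.003,0,0,0,0.01,0,0.004,0,0,0,0,0.01,0,0.003,0,0,0,0]'; python3 -m inch '[0.02,0,0,0,0,0,0,0.04,0,0,0,0,0,0,0.04,0,0,0,0,0,0]';  python3 -c "
from h import *
go(.6465,.0464,.114,-3)"
```

```text
t: 6.68
ee_pos: [0.6482, 0.047, 0.1155]
orientation: [0.484, -0.511, 0.515, -0.49]
contact_force: [-3.6, -0.1, 17.2]
opening: 0.267
t: 7.05
ee_pos: [0.6478, 0.0471, 0.1164]
orientation: [0.484, -0.51, 0.515, -0.49]
contact_force: [-0.8, -0.1, -0.9]
opening: 0.469
p [0.6478 0.0471 0.1164] j6 0.02 jaw -3.0 op 40.1 F [-0.8 -0.1 -0.9] t 7.05
shift mm [ 0.7  2.4 -1.3] turn [-0.01   0.001 -0.002] rows 0.1
```

```bash
python3 -m inch '[0.04,0,-0.03,0,0,0,0,0.06,0,-0.04,0,0,-0.08,0,0.06,0,0,0,0,-0.077,0,0.06,-0.0436,0,-0.0165,0,0,0,0.06,-0.0436,0,-0.0165,0,0,0]' && python3 -m inch '[0.06,-0.0436,0,-0.0165,0,0,0,0.06,-0.0436,0,-0.0165,0,0,0,0.06,-0.0436,0.02,-0.0165,0,0,0,0.06,-0.0436,0.03,-0.0165,0,0,0,0.06,0,0,0,0,0,0]'; python3 -c "
from h import *
go(.5217,.2967,.036,6)"
```

```text
t: 7.68
ee_pos: [0.6052, 0.1286, 0.1851]
orientation: [-0.524, 0.471, -0.475, 0.527]
contact_force: [0.7, 0.3, 0.1]
opening: 0.703
t: 8.3
ee_pos: [0.5171, 0.3022, 0.1317]
orientation: [-0.525, 0.471, -0.474, 0.528]
contact_force: [1.0, -1.0, 1.0]
opening: 0.701
p [0.5171 0.3022 0.1317] j6 0.31 jaw 6.2 op 59.8 F [ 1. -1.  1.] t 8.3
shift mm [ 5.9 95.8  3.3] turn [-0.006  0.003  0.   ] rows 1.6
```

```bash
python3 -m inch '[0.06,0.006,0.05,0.0033,-0.006,0.003,0,0.06,0,0.03,0,0,0,0,0.06,0,0,0,0,0,0]'; python3 -c "
from h import *
go(.5217,.2967,.035,6)"
```

```text
t: 8.68
ee_pos: [0.5247, 0.296, 0.0516]
orientation: [-0.524, 0.471, -0.474, 0.527]
contact_force: [0.0, -0.5, 0.6]
opening: 0.7
p [0.5247 0.296  0.0516] j6 0.3 jaw 6.1 op 59.8 F [ 0.  -0.5  0.6] t 8.68
shift mm [-1.  16.6 -3. ] turn [-0.006  0.001  0.001] rows 0.3
```

```bash
python3 -m inch '[0.06,-0.001,0.0166,-0.003,-0.006,0,0,0.05,0,0,0,0,0,0]'; python3 -c "
from h import *
go(.5217,.2967,.035,6)"; python3 -m inch '[0.01,0,0,0,0,0,0,0.01,0,0,0,0,0,0,0.01,0,0,0,0,0,0,0.01,0,0,0,0,0,0]' 60;python3 -c "
from h import *
go(.5217,.2967,.035,6)"
```

```text
t: 8.93
ee_pos: [0.5236, 0.2963, 0.0361]
orientation: [-0.525, 0.472, -0.474, 0.526]
contact_force: [0.5, 0.8, -0.2]
opening: 0.584
p [0.5236 0.2963 0.0361] j6 0.3 jaw 6.0 op 49.9 F [ 0.5  0.8 -0.2] t 8.93
shift mm [-0.6  1.1 -1.9] turn [-0.003  0.     0.   ] rows 0.0
t: 9.43
ee_pos: [0.5239, 0.2964, 0.038]
orientation: [-0.524, 0.472, -0.474, 0.527]
contact_force: [-1.4, 0.0, -2.0]
opening: 0.252
p [0.5239 0.2964 0.038 ] j6 0.3 jaw 6.0 op 21.5 F [-1.4  0.  -2. ] t 9.43
shift mm [-0.5  3.  -2.1] turn [-0.004  0.    -0.   ] rows 0.1
```

```bash
python3 -m inch '[0.01,0,-0.045,0,0,0,0,0.01,0,-0.05,0,0,0.08,0,0.01,0,-0.045,0,0,0.077,0,0.01,0.0405,0,0.0126,0,0,0,0.01,0.0405,0,0.0126,0,0,0]' && python3 -m inch '[0.01,0.0405,0,0.0126,0,0,0,0.01,0.0405,0,0.0126,0,0,0,0.01,0.0405,0,0.0126,0,0,0,0.01,0.0405,0,0.0126,0,0,0,0.01,0,0,0,0,0,0]'; python3 -c "
from h import *
go(.5865,.0496,.130,-3)"
```

```text
t: 10.05
ee_pos: [0.5456, 0.2155, 0.1823]
orientation: [0.484, -0.511, 0.514, -0.49]
contact_force: [0.2, 0.0, -1.5]
opening: 0.252
t: 10.68
ee_pos: [0.5911, 0.0432, 0.1833]
orientation: [0.482, -0.51, 0.517, -0.49]
contact_force: [0.4, 0.4, -1.9]
opening: 0.259
p [0.5911 0.0432 0.1833] j6 0.01 jaw -3.1 op 22.1 F [ 0.4  0.4 -1.9] t 10.68
shift mm [-6.  53.2 -5.8] turn [-0.015 -0.002 -0.002] rows 0.9
```

```bash
python3 -m inch '[0.01,-0.006,0.035,-0.006,-0.015,-0.002,0,0.01,0,0.02,0,0,0,0,0.01,0,0,0,0,0,0]'; python3 -c "
from h import *
go(.5865,.0496,.115,-3)
f=grab('wrist','w3')"
```

```text
t: 11.05
ee_pos: [0.5867, 0.0508, 0.1276]
orientation: [-0.485, 0.513, -0.513, 0.488]
contact_force: [0.4, -0.5, -1.7]
opening: 0.254
p [0.5867 0.0508 0.1276] j6 0.02 jaw -3.1 op 21.7 F [ 0.4 -0.5 -1.7] t 11.05
shift mm [ 1.2 12.6 -0.1] turn [-0.002 -0.001 -0.003] rows 0.2
```

View pics/w3.png

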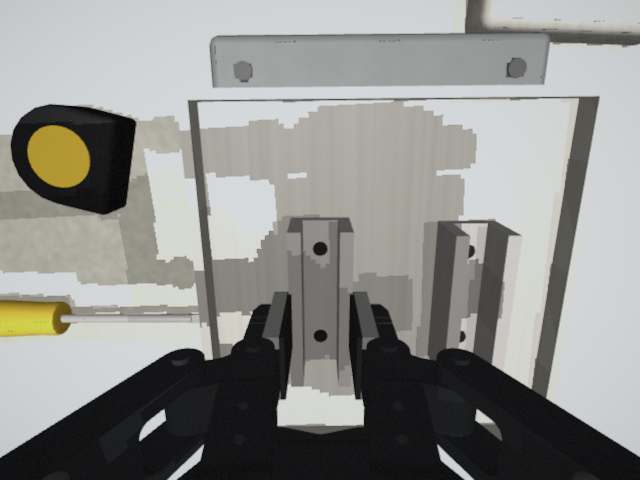

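Bracket A lies upright and parallel in the pan at u≈470, and there is room for B at u≈320. I'll lower B until it touches.

```bash
python3 -m inch '[0.01,0.001,0.012,0,0,0,0,0.01,0,0.004,0,0,0,0]'; python3 -m inch '[0.01,0,0.004,0,0,0,0,0.01,0,0.003,0,0,0,0]'; python3 -m inch '[0.01,0,0.003,0,0,0,0]'
```

```text
t: 11.35
ee_pos: [0.589, 0.0503, 0.1164]
orientation: [0.484, -0.511, 0.515, -0.49]
contact_force: [-7.7, -0.0, 20.3]
opening: 0.255
t: 11.6
ee_pos: [0.5889, 0.0502, 0.1165]
orientation: [0.483, -0.51, 0.516, -0.491]
contact_force: [-3.8, -0.4, 10.8]
opening: 0.256
t: 11.72
ee_pos: [0.5889, 0.0503, 0.1166]
orientation: [0.483, -0.509, 0.516, -0.491]
contact_force: [-3.5, -0.7, 11.5]
opening: 0.255
```

```bash
python3 -m inch '[0.02,0,0,0,0,0,0,0.04,0,0,0,0,0,0,0.04,0,0,0,0,0,0]'; python3 -m inch '[0.04,0,-0.03,0,0,0,0,0.06,0,-0.04,0,0,0,0,0.06,0.04,0,0,0,0,0,0.06,0.04,0,0,0,0,0,0.06,0,0,0,0,0,0]' 25; python3 -c "
from h import *
import time
f=grab('top','t3');s=grab('side','s3')
a=cv2.resize(f['color'][150:235,280:480],None,fx=4,fy=4,interpolation=cv2.INTER_CUBIC)
b=cv2.resize(s['color'][135:225,220:380],None,fx=5,fy=5,interpolation=cv2.INTER_CUBIC)[:,:800]
cv2.imwrite('pics/z3.png',cv2.resize(np.vstack([a[:,:800],b]),(800,790))[:,:,::-1][:600] if 0 else np.vstack([a[:,:800,::-1][80:300],b[:360,:,::-1]]))
go(.606,-.13,.16,-3)"
```

```text
t: 12.1
ee_pos: [0.5897, 0.0505, 0.118]
orientation: [0.482, -0.508, 0.517, -0.492]
contact_force: [0.1, 0.9, 0.9]
opening: 0.47
t: 12.72
ee_pos: [0.5854, -0.0308, 0.1884]
orientation: [0.483, -0.508, 0.516, -0.493]
contact_force: [0.7, 0.5, 0.5]
opening: 0.703
p [ 0.5851 -0.0285  0.1881] j6 -0.13 jaw -2.7 op 60.2 F [-0.8  0.7  0.2] t 12.82
shift mm [100.5  28.2  25.2] turn [-0.017  0.005 -0.004] rows 1.8
```

View pics/z3.png

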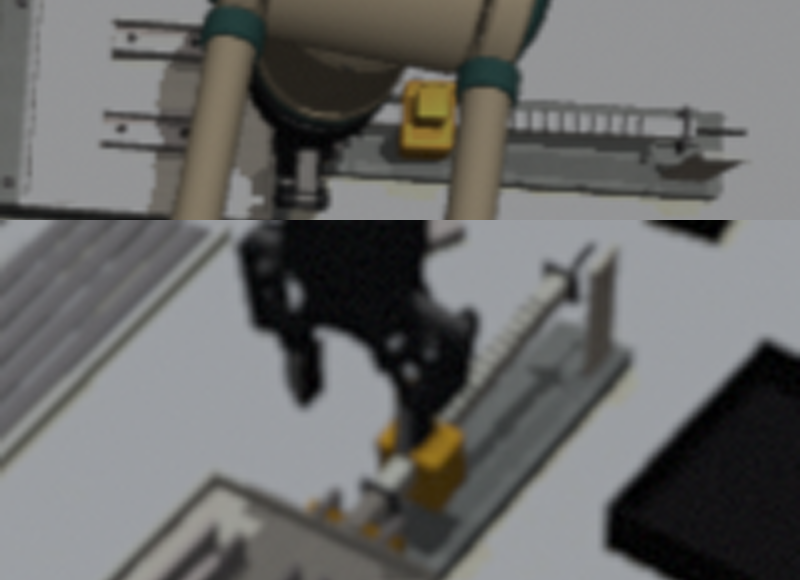

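```bash
python3 -m inch '[0.06,0.048,0,0.0126,-0.017,0.005,-0.004,0.06,0.048,0,0.0126,0,0,0,0.06,0,0.01,0,0,0,0,0.06,0,0,0,0,0,0]'; python3 -c "
from h import *
go(.605,-.1255,.118,-3)
f=grab('wrist','w4')"
```

```text
t: 13.32
ee_pos: [0.6065, -0.1217, 0.1762]
orientation: [-0.488, 0.513, -0.51, 0.489]
contact_force: [0.2, -0.0, -0.4]
opening: 0.699
p [ 0.6065 -0.1217  0.1762] j6 -0.27 jaw -2.6 op 59.7 F [ 0.2 -0.  -0.4] t 13.32
shift mm [ 4.1 58.2 -1.2] turn [ 0.002  0.006 -0.004] rows 1.0
```

View pics/w4.png

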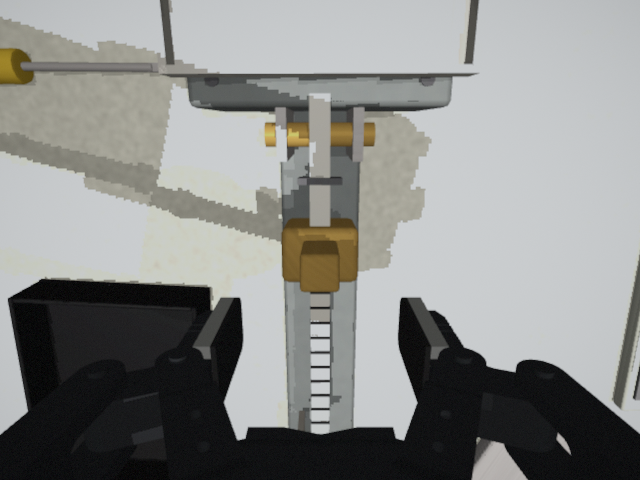

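```bash
python3 -m inch '[0.06,0.002,0.03,-0.001,0,0.006,0,0.06,0,0,0,0,0,0]'; python3 -c "
from h import *
f=grab('wrist')
c=f['color'].astype(int);m=((c[:,:,0]-c[:,:,2])>50)
v,u=np.where(m[180:400,270:370]);print(u.min()+270,u.max()+270,v.min()+180,v.max()+180)
for p in [(.605,-.1255,.135),(.605,-.1155,.135),(.605,-.1355,.135)]: print(proj(f,p))
for r in range(190,400,6): 
  q=np.where(m[r,250:390])[0]; print(r,(q.min()+250,q.max()+250,int(c[r,320].sum())) if len(q) else '',end=' ')
go(.605,-.1255,.118,-3)"
```

```text
t: 13.62
ee_pos: [0.6061, -0.1206, 0.1472]
orientation: [-0.487, 0.513, -0.511, 0.489]
contact_force: [0.3, -0.2, -0.1]
opening: 0.704
277 362 233 319
(np.float64(321.12763808669575), np.float64(308.967185946835))
(np.float64(319.9828987933027), np.float64(287.5021308296971))
(np.float64(322.2354972828401), np.float64(329.7407007938523))
190  196  202  208  214  220  226  232  238 (np.int64(298), np.int64(298), 470) 244 (np.int64(280), np.int64(360), 237) 250 (np.int64(277), np.int64(362), 272) 256 (np.int64(277), np.int64(362), 273) 262 (np.int64(278), np.int64(362), 167) 268 (np.int64(278), np.int64(362), 168) 274 (np.int64(278), np.int64(362), 168) 280 (np.int64(278), np.int64(362), 250) 286 (np.int64(278), np.int64(362), 267) 292 (np.int64(278), np.int64(361), 273) 298 (np.int64(279), np.int64(361), 264) 304 (np.int64(298), np.int64(342), 269) 310 (np.int64(298), np.int64(342), 268) 316 (np.int64(298), np.int64(342), 263) 322  328  334  340  346  352  358  364  370  376  382  388  394  p [ 0.6078 -0.121   0.1492] j6 -0.26 jaw -2.8 op 59.9 F [ 0.9 -0.9  0.2] t 13.68
shift mm [ 4.7 31.1 -2.7] turn [-0.005  0.004 -0.003] rows 0.5
```

```bash
python3 -m inch '[0.05,0,0.02,-0.003,-0.005,0.004,0,0.045,0,0.011,0,0,0,0,0.01,0,0,0,0,0,0,0.01,0,0,0,0,0,0,0.01,0,0,0,0,0,0]' 25;python3 -c "
from h import *
go(.605,-.121,.118,-3)"
```

```text
t: 14.3
ee_pos: [0.6061, -0.1191, 0.1228]
orientation: [0.486, -0.511, 0.513, -0.489]
contact_force: [0.3, -0.9, -5.8]
opening: 0.22
p [ 0.6061 -0.1191  0.1228] j6 -0.26 jaw -2.8 op 18.8 F [ 0.3 -0.9 -5.8] t 14.3
shift mm [ 1.9  4.8 -1.1] turn [-0.004  0.004 -0.001] rows 0.1
```

```bash
python3 -m inch '[0.01,0.015,0.0,0,0,0,0,0.01,0.015,0.002,0,0,0,0,0.01,0.012,0.003,0,0,0,0,0.01,0,0,0,0,0,0]' 25;python3 -c "
from h import *
go(.605,-.164,.118,-3)"
```

```text
t: 14.8
ee_pos: [0.6042, -0.1636, 0.1185]
orientation: [0.485, -0.512, 0.513, -0.489]
contact_force: [-1.4, -0.2, 0.7]
opening: 0.229
p [ 0.6042 -0.1636  0.1185] j6 -0.33 jaw -2.9 op 19.5 F [-1.4 -0.2  0.7] t 14.8
shift mm [0.4 0.5 0.8] turn [-0.005  0.002 -0.003] rows 0.0
```

```bash
python3 -m inch '[0.03,0,0,0,0,0,0,0.05,0,0,0,0,0,0,0.05,0,-0.03,0,0,0,0,0.05,0,-0.04,0,0,0,0,0.05,-0.045,0,0,0,0,0]' 25; python3 -m inch '[0.05,-0.045,0,0,0,0,0,0.05,-0.045,0,0,0,0,0,0.05,0,0,0,0,0,0,0.05,0,0,0,0,0,0,0.05,0,0,0,0,0,0]'; python3 -c "
from h import *
st()
s=grab('side');t=grab('top')
b=cv2.resize(s['color'][135:185,270:370],None,fx=8,fy=8,interpolation=cv2.INTER_CUBIC)
a=cv2.resize(t['color'][185:215,380:480],None,fx=8,fy=8,interpolation=cv2.INTER_CUBIC)[:190]
cv2.imwrite('pics/z5.png',np.vstack([b,a])[:,:,::-1])"
```

```text
t: 15.42
ee_pos: [0.61, -0.1227, 0.1909]
orientation: [0.484, -0.509, 0.517, -0.489]
contact_force: [0.1, 0.5, -0.2]
opening: 0.59
t: 16.05
ee_pos: [0.6178, -0.0289, 0.1929]
orientation: [0.483, -0.505, 0.519, -0.492]
contact_force: [-0.2, -0.3, -0.4]
opening: 0.589
t 16.05 p [ 0.6178 -0.0289  0.1929] q [-0.158  0.351  1.49  -0.002  1.277 -0.107] F [-0.2 -0.3 -0.4] op 50.3
[[-0.05, 0.022, 0.998], [-0.999, -0.006, -0.05], [0.004, -1.0, 0.023]]
```

View pics/z5.png

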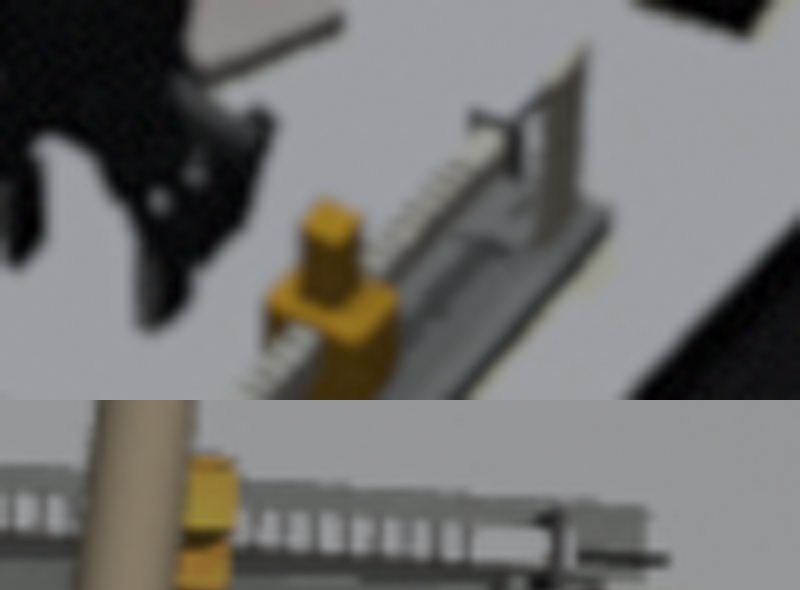

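The side camera can't see the plate's face, so I'll turn and tilt the wrist camera to view the pointer from the far side.

```bash
python3 -m inch '[0.05,0,-0.02,0,0,0.17,0,0.05,0,0,0,0,0.17,0,0.05,0,0,0,0,0.17,0,0.05,0,0,0,0,0.17,0,0.05,0,0,0,0,0.17,0]' && python3 -m inch '[0.05,0,0,0,0,0.17,0,0.05,0,0,0,0,0.17,0,0.05,0,0,0,0,0.17,0,0.05,0,0,0,0,0.17,0,0.05,0,0,0.05,0,0,0]' && python3 -m inch '[0.05,0,0,0.051,0,0,0,0.05,0,0,0.051,0,0,0,0.05,0,0,0.051,0,0,0,0.05,0,0,0.051,0,0,0,0.05,0,0,0.051,0,0,0]'&& python3 -m inch '[0.05,0,0,0,0,0,-0.17,0.05,0,0,0,0,0,-0.17,0.05,0,0,0,0,0,-0.17,0.05,0,0,0,0,0,0]'; python3 -c "
from h import *
s,R=st()
f=grab('wrist','w6');print(-f['R'].T@f['t'],proj(f,(.596,-.334,.075)))
print(R.T@(np.array([.63,-.334,.15])-s['ee_pos']))"
```

```text
t: 16.77
ee_pos: [0.6173, -0.0344, 0.2128]
orientation: [0.214, -0.667, 0.676, -0.227]
contact_force: [0.6, -1.2, -0.3]
opening: 0.58
t: 17.4
ee_pos: [0.6139, -0.0874, 0.2126]
orientation: [-0.033, -0.705, 0.709, 0.018]
contact_force: [0.6, -1.0, -0.3]
opening: 0.585
t: 18.02
ee_pos: [0.5932, -0.3536, 0.2138]
orientation: [-0.035, -0.704, 0.709, 0.019]
contact_force: [0.4, -0.7, -0.8]
opening: 0.585
t: 18.52
ee_pos: [0.5884, -0.3651, 0.2108]
orientation: [-0.143, 0.689, -0.679, -0.208]
contact_force: [0.6, -0.0, -0.9]
opening: 0.582
t 18.52 p [ 0.5884 -0.3651  0.2108] q [-0.542  0.75   0.837 -0.24   2.     1.073] F [ 0.6 -0.  -0.9] op 49.7
[[-0.872, -0.48, -0.092], [0.085, 0.037, -0.996], [0.482, -0.876, 0.008]]
[ 0.71856236 -0.37646729  0.30202342] (np.float64(267.736110526502), np.float64(124.54383793137968))
[-0.06298689  0.03447579 -0.0352822 ]
```

View pics/w6.png

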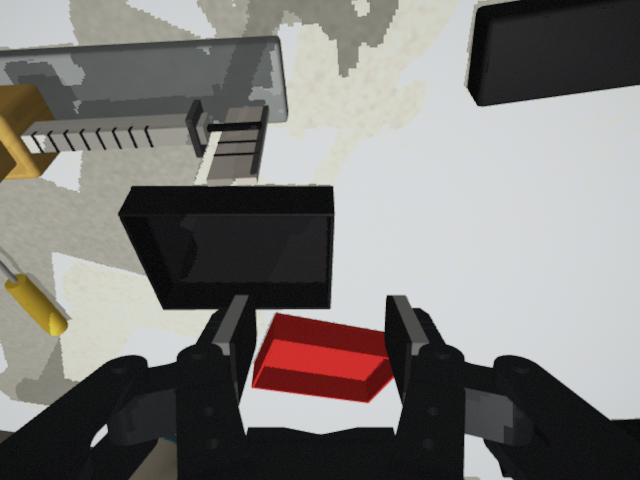

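```bash
python3 -c "
from h import *
f=grab('wrist');g=f['color'].mean(2)
for u in (225,235,245,255): print(u,[int(x) for x in g[100:190,u]])
c=-f['R'].T@f['t']
def atx(u,v,x):
    d=f['R'].T@np.array([(u-f['cx'])/f['fx'],(v-f['cy'])/f['fy'],1]);return c+d*(x-c[0])/d[0]
print('top edge',ray(f,234,179,.108))
for x in (.57,.575,.58,.585): print(x,[np.round(atx(238,v,x),4).tolist() for v in (140.5,154.5,179)])
t=grab('top');print('tip top view',ray(t,463.5,205,.075), proj(f,ray(t,463.5,205,.075)))
for x in (.594,.596,.598): print(x,atx(263,126,x))
"
```

```text
225 [77, 78, 78, 79, 78, 77, 79, 79, 77, 77, 78, 79, 79, 85, 88, 91, 96, 103, 104, 89, 49, 15, 12, 13, 20, 20, 21, 31, 77, 103, 103, 102, 103, 103, 102, 102, 103, 96, 64, 18, 61, 99, 109, 110, 109, 110, 109, 111, 111, 101, 68, 18, 47, 88, 109, 109, 109, 108, 107, 108, 108, 109, 108, 108, 110, 108, 108, 109, 109, 110, 110, 108, 108, 108, 112, 131, 147, 148, 147, 147, 147, 146, 141, 121, 64, 12, 16, 14, 19, 15]
235 [78, 79, 80, 79, 79, 93, 104, 104, 106, 105, 104, 103, 102, 103, 104, 104, 104, 103, 106, 84, 16, 13, 14, 12, 18, 17, 18, 61, 98, 110, 110, 111, 110, 109, 105, 105, 105, 85, 32, 32, 82, 109, 109, 107, 105, 102, 105, 103, 103, 84, 30, 18, 70, 103, 103, 102, 103, 102, 103, 103, 103, 103, 104, 104, 103, 104, 103, 104, 104, 103, 102, 102, 101, 103, 143, 184, 181, 157, 158, 145, 173, 210, 187, 118, 64, 14, 15, 13, 9, 13]
245 [80, 80, 80, 89, 102, 108, 110, 111, 110, 111, 110, 109, 107, 107, 106, 104, 105, 104, 89, 47, 15, 9, 19, 17, 19, 21, 31, 76, 102, 104, 104, 104, 104, 104, 105, 105, 96, 63, 17, 58, 94, 103, 103, 103, 103, 104, 102, 103, 95, 63, 12, 44, 82, 100, 102, 102, 102
[... 477 characters left out ...]
04, 146, 174, 177, 182, 186, 192, 201, 209, 191, 122, 62, 13, 14, 15, 19, 19]
top edge [ 0.57776405 -0.31309833  0.108     ]
0.57 [[0.57, -0.3057, 0.0499], [0.57, -0.3083, 0.0685], [0.57, -0.3122, 0.0974]]
0.575 [[0.575, -0.3081, 0.0585], [0.575, -0.3106, 0.0766], [0.575, -0.3144, 0.1044]]
0.58 [[0.58, -0.3105, 0.0672], [0.58, -0.3129, 0.0846], [0.58, -0.3166, 0.1115]]
0.585 [[0.585, -0.3129, 0.0759], [0.585, -0.3152, 0.0927], [0.585, -0.3188, 0.1186]]
tip top view [ 0.5968673 -0.3322509  0.075    ] (np.float64(263.8536277602308), np.float64(120.45800045935124))
0.594 [ 0.594      -0.33128531  0.07659786]
0.596 [ 0.596      -0.33202295  0.080311  ]
0.598 [ 0.598      -0.33276058  0.08402414]
```

```bash
python3 -m inch '[0.05,-0.0375,0.0225,-0.018,0,0,0,0.05,-0.0375,0.0225,-0.018,0,0,0,0.05,0,0,0,0,0,-0.14,0.05,0,0,0,0,0,-0.14,0.05,0,0,0,0,0,0]'; python3 -c "
from h import *
s,R=st()
f=grab('wrist','w7');print(-f['R'].T@f['t'],proj(f,(.596,-.334,.075)))
u,v=[int(x) for x in proj(f,(.59,-.32,.075))]
u0=max(u-80,0);v0=max(v-70,0);print(u0,v0)
cv2.imwrite('pics/z7.png',cv2.resize(f['color'][v0:v0+150,u0:u0+200],None,fx=4,fy=4)[:,:,::-1])"
```

```text
t: 19.3
ee_pos: [0.6302, -0.3368, 0.1581]
orientation: [-0.225, 0.662, -0.65, -0.297]
contact_force: [0.0, -0.0, -0.5]
opening: 0.585
t 19.3 p [ 0.6302 -0.3368  0.1581] q [-0.458  0.987  0.584 -0.336  2.262  1.099] F [ 0.  -0.  -0.5] op 49.9
[[-0.722, -0.684, -0.1], [0.087, 0.054, -0.995], [0.686, -0.727, 0.021]]
[ 0.77867003 -0.35076538  0.21324804] (np.float64(318.2103661874454), np.float64(192.4983766039774))
215 130
```

View pics/z7.png

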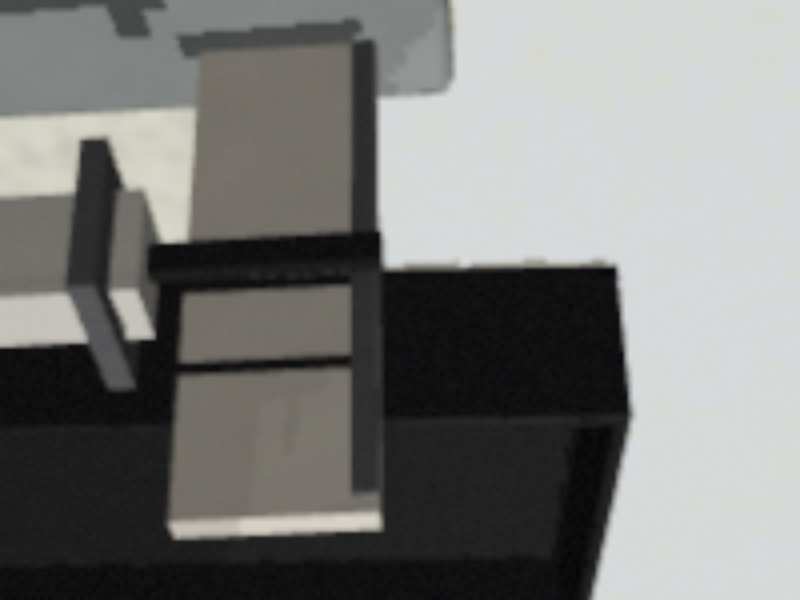

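```bash
python3 -c "
from h import *
from scipy.optimize import least_squares
f=grab('wrist');s=robot.get_state();R7=Ro.from_quat(s['orientation']).as_matrix()
R6=Ro.from_matrix([[-0.872,-0.48,-0.092],[0.085,0.037,-0.996],[0.482,-0.876,0.008]]).as_matrix()
f6=dict(f);f6['R']=f['R']@R7@R6.T;f6['t']=-f6['R']@np.array([.71856236,-.37646729,.30202342])
print('chk6',proj(f6,(.596,-.334,.075)))
i6=cv2.imread('pics/w6.png').mean(2);i7=f['color'].mean(2);j7=cv2.imread('pics/w7.png').mean(2)
def dark(im,u,a,b,th=60):
    col=im[a:b,u];r=np.where(col<th)[0]+a
    g=np.split(r,np.where(np.diff(r)>1)[0]+1);out=[]
    for k in g:
        w=th+40-np.minimum(im[max(k[0]-1,0):k[-1]+2,u],th+40);out.append((int(k[0]),int(k[-1]),round(float((w*np.arange(k[0]-1,k[-1]+2)).sum()/w.sum()),2)))
    return out
for u in (235,240,245): print(6,u,dark(i6,u,110,170))
for u in (268,275,280,285,290,300): print(7,u,dark(i7,u,170,240))
print('tip cols row191', [int(x) for x in i7[188,296:320]],[int(x) for x in i7[192,296:320]])
print('tip6',[int(x) for x in i6[122,250:275]])
np.savez('v.npz',R6=f6['R'],t6=f6['t'],R7=f['R'],t7=f['t'],k=[f['fx'],f['fy'],f['cx'],f['cy']])
"
```

```text
chk6 (np.float64(267.99346167659087), np.float64(123.30772439047888))
6 235 [(123, 130, 126.16), (141, 142, 141.38), (153, 154, 153.7)]
6 240 [(123, 129, 125.94), (141, 142, 141.38), (153, 154, 153.62)]
6 245 [(122, 129, 125.66), (140, 141, 140.87), (153, 154, 153.48)]
7 268 [(186, 197, 191.28), (216, 217, 216.7)]
7 275 [(185, 197, 190.77), (216, 217, 216.46)]
7 280 [(185, 197, 190.57), (215, 217, 216.16)]
7 285 [(185, 196, 190.22), (215, 217, 215.95)]
7 290 [(184, 193, 188.52), (195, 196, 195.42), (215, 216, 215.65)]
7 300 [(184, 196, 189.37), (214, 216, 215.16)]
tip cols row191 [15, 17, 16, 14, 15, 15, 19, 15, 18, 19, 15, 15, 17, 125, 196, 217, 217, 216, 216, 216, 216, 215, 217, 216] [25, 24, 33, 41, 39, 37, 31, 30, 33, 31, 33, 35, 77, 158, 206, 217, 216, 216, 216, 217, 217, 217, 216, 217]
tip6 [31, 32, 28, 13, 15, 14, 14, 9, 10, 15, 13, 27, 40, 40, 41, 54, 76, 100, 126, 129, 135, 144, 143, 141, 141]
```

```bash
python3 -c "
from h import *
from scipy.optimize import fsolve
d=np.load('v.npz');k=dict(zip(('fx','fy','cx','cy'),d['k']))
f6=dict(k,R=d['R6'],t=d['t6']);f7=dict(k,R=d['R7'],t=d['t7'])
for n,r6,r7 in (('ptr',125.9,188.5),('l1',141.2,195.42),('l2',153.55,215.65)):
    def e(q):
        P=(q[0],-.322,q[1]);a=proj(f6,P);b=proj(f7,P)
        return [a[1]-(r6-.05*(a[0]-240)),b[1]-(r7-.055*(b[0]-290))]
    q=fsolve(e,[.59,.08]);print(n,q)
    for x in (.574,.576,.578,.580,.595,.597,.599):
        z=fsolve(lambda z:proj(f7,(x,-.322,z[0]))[1]-(r7-.055*(proj(f7,(x,-.322,z[0]))[0]-290)),[.08])[0]
        z6=fsolve(lambda z:proj(f6,(x,-.322,z[0]))[1]-(r6-.05*(proj(f6,(x,-.322,z[0]))[0]-240)),[.08])[0]
        print('  ',x,round(z,4),round(z6,4))
"
```

```text
ptr [0.59456633 0.07297138]
   0.574 0.0569 0.0357
   0.576 0.0585 0.0393
   0.578 0.06 0.0429
   0.58 0.0616 0.0465
   0.595 0.0733 0.0738
   0.597 0.0749 0.0774
   0.599 0.0764 0.081
l1 [0.58010421 0.06709879]
   0.574 0.0625 0.0569
   0.576 0.064 0.0602
   0.578 0.0655 0.0636
   0.58 0.067 0.0669
   0.595 0.0783 0.092
   0.597 0.0799 0.0953
   0.599 0.0814 0.0987
l2 [0.58039021 0.08252891]
   0.574 0.0782 0.0725
   0.576 0.0795 0.0757
   0.578 0.0809 0.0788
   0.58 0.0823 0.0819
   0.595 0.0924 0.1054
   0.597 0.0938 0.1085
   0.599 0.0952 0.1116
```

The lines triangulate to z 67.1 and 82.5 mm, so the centre is 74.8 mm. The pointer is at about 73–74.5 mm, so it stands level within about 1–2 mm. It has been free for over 4 s. Next I'll empty the pan.

```bash
python3 -m inch '[0.05,0,-0.05,0,0,0,0.17,0.05,0,-0.02,0,0,0,0.17,0.05,0,0,0,0,0,0.17,0.05,0,0,0,0,0,0.17,0.05,0,0,-0.05,0,0,0.08]' && python3 -m inch '[0.05,0,0,-0.055,0,-0.17,0,0.05,0,0,0,0,-0.17,0,0.05,0,0,0,0,-0.17,0,0.05,0,0,0,0,-0.17,0,0.05,0,0,0,0,-0.17,0]' && python3 -m inch '[0.05,0,0,0,0,-0.17,0,0.05,0,0,0,0,-0.17,0,0.05,0,0,0,0,-0.17,0,0.05,0,0,0,0,-0.17,0,0.05,0,0,0,0,0,0]' ; python3 -c "
from h import *
go(.5889,.0503,.20,-3)
f=grab('top','t8');g=f['color'].max(2).astype(int)
print('tray',rect(f,g<60,(375,220,500,320),.04))"
```

```text
t: 20.02
ee_pos: [0.6784, -0.2965, 0.2387]
orientation: [-0.065, -0.69, 0.72, 0.016]
contact_force: [0.9, 1.2, 0.1]
opening: 0.581
t: 20.65
ee_pos: [0.6733, -0.2359, 0.266]
orientation: [0.233, -0.623, 0.689, -0.288]
contact_force: [0.5, -0.1, -0.5]
opening: 0.585
t: 21.28
ee_pos: [0.6636, -0.2356, 0.2912]
orientation: [0.446, -0.475, 0.581, -0.487]
contact_force: [0.0, -0.3, -0.1]
opening: 0.583
p [ 0.6636 -0.2356  0.2912] j6 -0.31 jaw -6.8 op 49.8 F [ 0.  -0.3 -0.1] t 21.27
shift mm [-278.8   58.6 -120.5] turn [-0.148 -0.071  0.061] rows 5.2
tray (array([ 0.4287, -0.1877]), array([0.0576, 0.2834]), 76.9)
```

```bash
python3 -m inch '[0.05,0,0,0,-0.148,-0.071,0.061,0.05,0,0,0,0,0,0,0.05,-0.047,0,-0.015,0,0,0,0.05,-0.047,0.01,-0.015,0,0,0,0.05,-0.047,0.01,-0.015,0,0,0]' && python3 -m inch '[0.05,-0.047,0.02,-0.015,0,0,0,0.05,-0.047,0.02,-0.015,0,0,0,0.05,-0.047,0.02,-0.015,0,0,0,0.05,0,0,0,0,0,0]' ; python3 -c "
from h import *
go(.5889,.0503,.15,-3)
f=grab('top','t9');g=f['color'].max(2).astype(int)
print('tray',rect(f,g<60,(375,220,500,320),.04))
w=grab('wrist','w9');k=[proj(w,(.5889,.0503+d,.12)) for d in(.032,-.032)];print(k)"
```

```text
t: 21.95
ee_pos: [0.6228, -0.0914, 0.2754]
orientation: [0.479, -0.514, 0.522, -0.484]
contact_force: [0.1, -0.1, -0.0]
opening: 0.587
t: 22.45
ee_pos: [0.583, 0.0605, 0.2172]
orientation: [0.472, -0.512, 0.528, -0.486]
contact_force: [-0.3, 0.7, 0.0]
opening: 0.583
p [0.583  0.0605 0.2172] j6 0.07 jaw -4.7 op 49.8 F [-0.3  0.7  0. ] t 22.45
shift mm [ 9.7 67.4  4.7] turn [-0.031 -0.03   0.001] rows 1.1
tray (array([ 0.4269, -0.2658]), array([0.1947, 0.1433]), 84.3)
[(np.float64(321.0777031172829), np.float64(203.61060664902882)), (np.float64(329.072453241922), np.float64(297.99011039854986))]
```

View pics/w9.png

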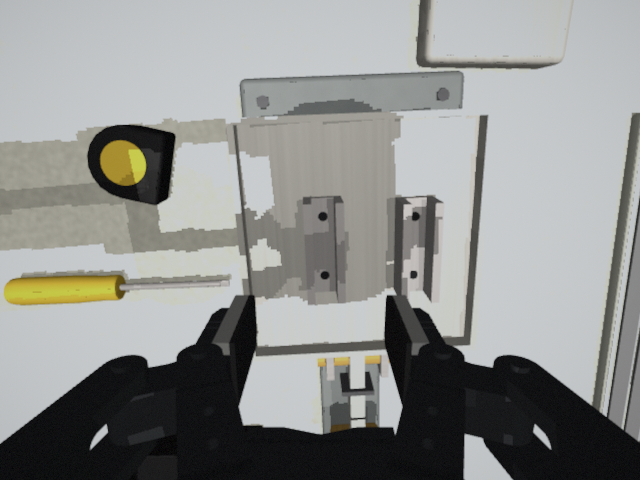

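```bash
python3 -m inch '[0.05,0.0097,0.035,0.0047,-0.031,-0.03,0.001,0.05,0,0.02,0,0,0,0,0.05,0,0,0,0,0,0]'; python3 -c "
from h import *
go(.5889,.0503,.122,-3)"
```

```text
t: 22.92
ee_pos: [0.5939, 0.0428, 0.1678]
orientation: [0.481, -0.51, 0.52, -0.488]
contact_force: [-0.1, 0.3, -0.6]
opening: 0.585
p [0.5939 0.0428 0.1678] j6 0.02 jaw -3.5 op 50.0 F [-0.1  0.3 -0.6] t 22.93
shift mm [-7.3 45.6 -6.2] turn [-0.017 -0.008  0.003] rows 0.8
```

```bash
python3 -m inch '[0.05,-0.007,0.02,-0.0055,-0.017,-0.008,0.003,0.05,0,0.012,0,0,0,0,0.05,0,0,0,0,0,0]'; python3 -c "
from h import *
go(.5889,.0503,.122,-3)
f=grab('wrist');c=f['color']
print(proj(f,(.5889,.0503,.132)),proj(f,(.5769,.0503,.132)),proj(f,(.6009,.0503,.132)))
print([int(x) for x in c[250].mean(1)[270:380:2]])"
```

```text
t: 23.3
ee_pos: [0.5904, 0.049, 0.136]
orientation: [0.485, -0.512, 0.515, -0.487]
contact_force: [-0.8, 0.1, -0.1]
opening: 0.585
p [0.5904 0.049  0.136 ] j6 0.02 jaw -3.2 op 50.0 F [-0.8  0.1 -0.1] t 23.3
shift mm [-1.2 14.  -1.6] turn [-0.004 -0.003  0.   ] rows 0.2
(np.float64(319.5408702954431), np.float64(304.1838685831464)) (np.float64(290.11898186226017), np.float64(305.7366698989672)) (np.float64(349.01480654219864), np.float64(302.62832033578235))
[134, 136, 133, 133, 133, 132, 132, 132, 118, 117, 118, 117, 117, 117, 109, 74, 114, 114, 123, 138, 139, 139, 138, 139, 141, 141, 140, 132, 114, 112, 114, 113, 78, 142, 143, 142, 142, 143, 143, 151, 159, 159, 159, 162, 161, 160, 160, 161, 161, 161, 161, 162, 162, 161, 159]
```

```bash
python3 -m inch '[0.05,-0.001,0.014,-0.0015,0,0,0,0.045,0,0.002,0,0,0,0,0.01,0,0,0,0,0,0,0.01,0,0,0,0,0,0,0.01,0,0,0,0,0,0]' 60; python3 -m inch '[0.01,0,0,0,0,0,0,0.01,0,-0.03,0,0,0,0,0.01,0,-0.04,0,0,0,0,0.01,0,0,0,0,0,0]'; python3 -c "
from h import *
go(.44,-.24,.2,84.3-90)
f=grab('top','t9');g=f['color'].max(2).astype(int)
print('tray',rect(f,g<60,(375,220,500,320),.04))"
```

```text
t: 23.98
ee_pos: [0.5896, 0.0504, 0.1203]
orientation: [0.485, -0.512, 0.515, -0.488]
contact_force: [-0.9, -0.0, -0.2]
opening: 0.259
t: 24.48
ee_pos: [0.5889, 0.0504, 0.1909]
orientation: [0.485, -0.512, 0.515, -0.487]
contact_force: [0.7, 0.8, -2.6]
opening: 0.26
p [0.5889 0.0504 0.1909] j6 0.02 jaw -3.1 op 22.2 F [ 0.7  0.8 -2.6] t 24.48
shift mm [ 298.1   -9.6 -132.8] turn [-0.004  0.045  0.   ] rows 5.4
tray (array([ 0.4269, -0.2658]), array([0.1946, 0.1433]), 84.4)
```

```bash
python3 -m inch '[0.01,0,0,0,0,0.045,0,0.01,0.0473,0,-0.0148,0,0,0,0.01,0.0473,0,-0.0148,0,0,0,0.01,0.0473,0,-0.0148,0,0,0,0.01,0.0473,0,-0.0148,0,0,0]' && python3 -m inch '[0.01,0.0473,0,-0.0148,0,0,0,0.01,0.0473,0,-0.0148,0,0,0,0.01,0.04,0.02,-0.0148,0,0,0,0.01,0,0.03,0,0,0,0,0.01,0,0,0,0,0,0]'; python3 -c "
from h import *
go(.453,-.2685,.06,-5.7)
f=grab('top','t10');g=f['color'].max(2).astype(int)
print('tray',rect(f,g<60,(375,220,500,320),.04))"
```

```text
t: 25.15
ee_pos: [0.5039, -0.1324, 0.1789]
orientation: [-0.479, 0.527, -0.519, 0.473]
contact_force: [0.3, 0.1, -1.8]
opening: 0.261
t: 25.78
ee_pos: [0.4375, -0.2665, 0.1195]
orientation: [-0.479, 0.533, -0.515, 0.47]
contact_force: [0.2, -0.1, -1.2]
opening: 0.257
p [ 0.4375 -0.2665  0.1195] j6 -0.57 jaw -5.7 op 21.9 F [ 0.2 -0.1 -1.2] t 25.77
shift mm [ 0.9 59.1 17.2] turn [ 0.027 -0.    -0.008] rows 1.0
tray (array([ 0.4231, -0.3114]), array([0.2252, 0.3165]), 15.1)
```

```bash
python3 -m inch '[0.01,0.001,0.025,0.017,0.027,0,-0.008,0.01,0,0.03,0,0,0,0,0.01,0,0,0,0,0,0]'; python3 -c "
from h import *
go(.453,-.2685,.03,-5.7)"
```

```text
t: 26.2
ee_pos: [0.4583, -0.2699, 0.0669]
orientation: [0.475, -0.52, 0.527, -0.476]
contact_force: [0.2, 0.7, -1.4]
opening: 0.264
p [ 0.4583 -0.2699  0.0669] j6 -0.57 jaw -5.5 op 22.5 F [ 0.2  0.7 -1.4] t 26.2
shift mm [-1.1 36.9 -5.7] turn [-0.008  0.004  0.005] rows 0.6
```

```bash
python3 -m inch '[0.01,-0.001,0.025,-0.0055,-0.008,0.004,0.005,0.01,0,0.012,0,0,0,0,0.01,0,0.005,0,0,0,0]'; python3 -m inch '[0.01,0,0.004,0,0,0,0]'
```

```text
t: 26.58
ee_pos: [0.4576, -0.2703, 0.0288]
orientation: [0.474, -0.52, 0.527, -0.476]
contact_force: [0.6, -0.5, -1.3]
opening: 0.265
t: 26.7
ee_pos: [0.4584, -0.2707, 0.0255]
orientation: [0.474, -0.519, 0.528, -0.476]
contact_force: [0.0, 0.0, -1.1]
opening: 0.258
```

```bash
python3 -m inch '[0.01,0,0.003,-0.006,0,0,0]'; python3 -m inch '[0.01,0,0.003,-0.002,0,0,0]'
```

```text
t: 26.82
ee_pos: [0.4532, -0.2707, 0.0229]
orientation: [0.474, -0.519, 0.529, -0.476]
contact_force: [0.7, -0.0, -0.7]
opening: 0.265
t: 26.95
ee_pos: [0.4508, -0.2704, 0.0201]
orientation: [0.474, -0.519, 0.529, -0.476]
contact_force: [-0.5, -0.3, -1.9]
opening: 0.261
```

```bash
python3 -m inch '[0.01,0,0.003,0,0,0,0]'; python3 -m inch '[0.02,0,0,0,0,0,0,0.038,0,0,0,0,0,0,0.038,0,0,0,0,0,0]';python3 -m inch '[0.038,0,-0.05,0,0,0,0,0.038,0,-0.06,0,0,0,0,0.05,-0.045,-0.05,0,0,0,0,0.05,-0.055,0,0.0,0,0,0,0.05,-0.055,0,0.02,0,0,0]'; python3 -c "
from h import *
go(.648,.047,.2,-3)"
```

```text
t: 27.08
ee_pos: [0.4507, -0.2705, 0.0171]
orientation: [0.474, -0.519, 0.529, -0.476]
contact_force: [0.4, -0.1, -1.0]
opening: 0.262
t: 27.45
ee_pos: [0.4511, -0.271, 0.0174]
orientation: [0.474, -0.518, 0.529, -0.476]
contact_force: [-0.6, 1.2, -0.5]
opening: 0.444
t: 28.08
ee_pos: [0.4863, -0.1217, 0.1793]
orientation: [0.471, -0.518, 0.533, -0.475]
contact_force: [0.8, -0.4, 0.6]
opening: 0.583
p [ 0.4863 -0.1217  0.1793] j6 -0.27 jaw -6.0 op 49.8 F [ 0.8 -0.4  0.6] t 28.07
shift mm [-184.6  -19.8  143.5] turn [-0.019 -0.053  0.01 ] rows 3.9
```

```bash
python3 -m inch '[0.05,0,-0.02,0,-0.019,-0.053,0.01,0.05,-0.0354,0,0.0305,0,0,0,0.05,-0.0354,0,0.0305,0,0,0,0.05,-0.0354,0,0.0305,0,0,0,0.05,-0.0354,0,0.0305,0,0,0]' && python3 -m inch '[0.05,-0.02,0,0.02,0,0,0,0.05,0,0,0,0,0,0]'; python3 -c "
from h import *
go(.648,.047,.132,-3)
f=grab('top','t11');g=f['color'].max(2).astype(int)
print('tray',rect(f,g<60,(375,220,500,320),.04))
cr=g[225:315,385:490];print('bright in tray',rect(f,(g>75)&(g<200),(405,247,468,293),.03))
w=grab('wrist','w11')
for z in (.142,.132): print(proj(w,(.648,.047,z)))
im=w['color'].mean(2);print([int(x) for x in im[250,270:400:2]])"
```

```text
t: 28.7
ee_pos: [0.6182, 0.021, 0.2032]
orientation: [0.487, -0.51, 0.513, -0.489]
contact_force: [0.9, -0.3, -0.1]
opening: 0.582
t: 28.95
ee_pos: [0.6417, 0.0436, 0.2028]
orientation: [0.488, -0.509, 0.513, -0.49]
contact_force: [-1.8, -0.8, -0.5]
opening: 0.584
p [0.6417 0.0436 0.2028] j6 0.0 jaw -2.5 op 49.8 F [-1.8 -0.8 -0.5] t 28.95
shift mm [-3.8 70.9  5.7] turn [-0.006  0.009  0.001] rows 1.2
tray (array([ 0.4269, -0.2658]), array([0.1946, 0.1429]), 84.4)
bright in tray (array([ 0.452 , -0.2663]), array([0.07  , 0.0252]), 84.8)
(np.float64(334.92173114647767), np.float64(252.37579866685314))
(np.float64(334.19251202261535), np.float64(246.80491095342765))
[118, 117, 118, 118, 117, 116, 114, 116, 113, 115, 113, 112, 116, 117, 114, 116, 116, 114, 115, 117, 114, 101, 101, 103, 102, 101, 98, 100, 98, 100, 100, 99, 99, 99, 99, 99, 98, 80, 75, 101, 102, 102, 127, 120, 117, 115, 113, 116, 115, 126, 140, 138, 140, 138, 138, 139, 139, 137, 138, 140, 138, 114, 115, 111, 69]
```

```bash
python3 -m inch '[0.05,-0.0038,0.03,0.0057,-0.006,0.009,0.001,0.05,0,0.012,0,0,0,0,0.05,0,0,0,0,0,0]'; python3 -c "
from h import *
go(.648,.047,.132,-3)
w=grab('wrist','w12')
for dx in (-.012,0,.012): print(proj(w,(.648+dx,.047,.142)))
im=w['color'].mean(2)
for r in (240,260,280,300):print(r,[int(x) for x in im[r,270:372:2]])"
```

```text
t: 29.42
ee_pos: [0.644, 0.0425, 0.1617]
orientation: [0.486, -0.514, 0.514, -0.485]
contact_force: [-0.5, 0.9, 0.4]
opening: 0.588
p [0.644  0.0425 0.1617] j6 0.02 jaw -3.2 op 50.2 F [-0.5  0.9  0.4] t 29.43
shift mm [-4.8 29.7  3.8] turn [ 0.001 -0.004  0.002] rows 0.5
(np.float64(304.5007117653302), np.float64(282.72251399432895))
(np.float64(331.5782512254938), np.float64(281.2855318232763))
(np.float64(358.71898089219985), np.float64(279.8451962012825))
240 [120, 118, 116, 117, 117, 118, 120, 121, 120, 121, 122, 121, 118, 117, 119, 121, 128, 127, 128, 128, 128, 120, 110, 125, 127, 126, 126, 126, 125, 127, 130, 128, 103, 103, 102, 102, 103, 62, 104, 130, 129, 129, 130, 130, 143, 148, 146, 144, 143, 145, 145]
260 [119, 118, 116, 116, 114, 117, 118, 121, 119, 117, 119, 120, 118, 117, 117, 118, 107, 104, 106, 104, 104, 104, 84, 103, 102, 102, 101, 103, 102, 102, 104, 103, 102, 102, 102, 101, 102, 61, 110, 127, 128, 128, 128, 128, 119, 119, 121, 128, 142, 145, 145]
280 [117, 118, 116, 116, 115, 114, 116, 118, 117, 117, 117, 118, 116, 116, 117, 118, 110, 104, 104, 103, 103, 104, 84, 101, 102, 102, 102, 103, 102, 102, 104, 101, 101, 102, 102, 100, 97, 62, 98, 104, 105, 104, 104, 105, 118, 119, 117, 117, 116, 118, 117]
300 [191, 194, 192, 189, 191, 114, 114, 116, 118, 116, 114, 116, 116, 117, 117, 116, 115, 105, 105, 104, 104, 104, 83, 100, 102, 100, 100, 89, 36, 17, 16, 44, 96, 101, 101, 100, 93, 62, 103, 104, 104, 105, 104, 108, 117, 117, 117, 115, 116, 117, 116]
```

```bash
python3 -m inch '[0.05,-0.0045,0.02,0.0035,0,0,0,0.045,0,0.009,0,0,0,0,0.045,0,0,0,0,0,0]' 60; python3 -c "
from h import *
go(.648,.047,.130,-3)"; python3 -m inch '[0.01,0,0,0,0,0,0,0.01,0,0,0,0,0,0,0.01,0,0,0,0,0,0,0.01,0,0,0,0,0,0]'; python3 -m inch '[0.01,0,-0.03,0,0,0,0,0.01,0,-0.04,0,0,0,0,0.01,0,0,0,0,0,0]'; python3 -c "
from h import *
go(.401,-.2633,.2,-5.7)
f=grab('top','t12');g=f['color'].max(2).astype(int)
print('tray',rect(f,g<60,(375,220,500,320),.04))"
```

```text
t: 29.85
ee_pos: [0.6491, 0.0454, 0.1364]
orientation: [0.485, -0.512, 0.516, -0.486]
contact_force: [0.3, -0.4, 1.1]
opening: 0.526
p [0.6491 0.0454 0.1364] j6 0.02 jaw -3.3 op 44.9 F [ 0.3 -0.4  1.1] t 29.85
shift mm [-1.6  6.4 -1.2] turn [-0.006 -0.005  0.003] rows 0.1
t: 30.35
ee_pos: [0.6496, 0.045, 0.1383]
orientation: [0.484, -0.511, 0.517, -0.487]
contact_force: [-0.1, -0.7, -1.4]
opening: 0.253
t: 30.72
ee_pos: [0.6487, 0.0453, 0.2088]
orientation: [0.485, -0.512, 0.516, -0.486]
contact_force: [0.5, 0.4, -1.5]
opening: 0.254
p [0.6487 0.0453 0.2088] j6 0.02 jaw -3.3 op 21.7 F [ 0.5  0.4 -1.5] t 30.73
shift mm [ 322.4    8.4 -229.5] turn [-0.006  0.042  0.003] rows 6.6
tray (array([ 0.4269, -0.2658]), array([0.1946, 0.1429]), 84.4)
```

```bash
python3 -m inch '[0.01,0,0,0,-0.006,0.042,0.003,0.01,0.04,0,-0.0285,0,0,0,0.01,0.04,0,-0.0285,0,0,0,0.01,0.04,0,-0.0285,0,0,0,0.01,0.04,0,-0.0285,0,0,0]' && python3 -m inch '[0.01,0.04,0,-0.0285,0,0,0,0.01,0.04,0,-0.0285,0,0,0,0.01,0.04,0.01,-0.0285,0,0,0,0.01,0.04,0.02,-0.0285,0,0,0,0.01,0,0,0,0,0,0]'; python3 -c "
from h import *
go(.401,-.2633,.07,-5.7)"
```

```text
t: 31.4
ee_pos: [0.5119, -0.1031, 0.1976]
orientation: [-0.48, 0.528, -0.518, 0.471]
contact_force: [0.2, -1.0, -0.7]
opening: 0.254
t: 32.02
ee_pos: [0.3715, -0.2546, 0.1616]
orientation: [-0.481, 0.533, -0.514, 0.469]
contact_force: [0.8, 0.2, -0.7]
opening: 0.25
p [ 0.3715 -0.2546  0.1616] j6 -0.64 jaw -5.6 op 21.4 F [ 0.8  0.2 -0.7] t 32.02
shift mm [ 6.3 90.6 33. ] turn [ 0.031  0.001 -0.006] rows 1.6
```

```bash
python3 -m inch '[0.01,0.006,0.02,0.031,0.031,0,-0.006,0.01,0,0.03,0,0,0,0,0.01,0,0.02,0,0,0,0,0.01,0,0,0,0,0,0]'; python3 -c "
from h import *
go(.401,-.2633,.03,-5.7)"
```

```text
t: 32.52
ee_pos: [0.4016, -0.2605, 0.086]
orientation: [-0.474, 0.526, -0.523, 0.475]
contact_force: [-0.5, -0.2, -2.1]
opening: 0.254
p [ 0.4016 -0.2605  0.086 ] j6 -0.63 jaw -5.7 op 21.7 F [-0.5 -0.2 -2.1] t 32.52
shift mm [ 3.1 56.  -0.3] turn [ 0.002 -0.    -0.005] rows 0.9
```

```bash
python3 -m inch '[0.01,0.003,0.03,0,0,0,0,0.01,0,0.02,0,0,0,0,0.01,0,0,0,0,0,0]'; python3 -m inch '[0.01,0,0.005,0,0,0,0]'; python3 -m inch '[0.01,0,0.004,0,0,0,0]'; python3 -m inch '[0.01,0,0.003,0,0,0,0]'
```

```text
t: 32.9
ee_pos: [0.4035, -0.2627, 0.0364]
orientation: [-0.474, 0.525, -0.523, 0.476]
contact_force: [0.3, 0.1, -1.1]
opening: 0.252
t: 33.02
ee_pos: [0.4047, -0.2632, 0.0324]
orientation: [0.474, -0.524, 0.524, -0.476]
contact_force: [-0.4, 0.1, -2.4]
opening: 0.253
t: 33.15
ee_pos: [0.4052, -0.2634, 0.029]
orientation: [0.474, -0.523, 0.524, -0.477]
contact_force: [0.5, 0.3, -1.7]
opening: 0.254
t: 33.28
ee_pos: [0.4056, -0.2636, 0.0264]
orientation: [0.474, -0.522, 0.525, -0.477]
contact_force: [0.6, 0.3, -0.2]
opening: 0.249
```

```bash
python3 -m inch '[0.01,0,0.001,-0.006,0,0,0]'; python3 -m inch '[0.01,0,0.002,-0.002,0,0,0]'; python3 -m inch '[0.01,0,0.002,0,0,0,0]'
```

```text
t: 33.4
ee_pos: [0.3999, -0.2633, 0.0255]
orientation: [0.474, -0.522, 0.525, -0.477]
contact_force: [0.6, -0.6, -1.8]
opening: 0.251
t: 33.52
ee_pos: [0.3973, -0.2629, 0.0235]
orientation: [0.474, -0.522, 0.525, -0.477]
contact_force: [-0.1, -0.0, -1.4]
opening: 0.249
t: 33.65
ee_pos: [0.3971, -0.2628, 0.0228]
orientation: [0.474, -0.522, 0.525, -0.477]
contact_force: [-3.9, 3.6, 25.0]
opening: 0.25
```

```bash
python3 -m inch '[0.02,0,0,0,0,0,0,0.038,0,0,0,0,0,0,0.038,0,0,0,0,0,0]';python3 -m inch '[0.038,0,-0.05,0,0,0,0,0.038,0,-0.06,0,0,0,0,0.06,-0.045,-0.05,0,0,0,0,0.06,-0.055,0,0.0,0,0,0,0.06,-0.04,0,0.0,0,0,0]'; python3 -m inch '[0.06,-0.03,0,0.0,0,0,0,0.06,0,0,0,0,0,0]'; python3 -c "
from h import *
go(.604,-.166,.19,-3)
f=grab('top','t13');g=f['color'].max(2).astype(int);c=f['color'].astype(int)
print('tray',rect(f,g<60,(375,220,500,320),.04))
print('bright',rect(f,(g>75)&(g<200),(405,245,438,297),.03),rect(f,(g>75)&(g<200),(405,245,468,297),.03))
m=(c[:,:,0]-c[:,:,2]>60);v,u=np.where(m[180:225,375:440]);print(u.min()+375,u.max()+375,v.min()+180,v.max()+180)
cv2.imwrite('pics/z13.png',cv2.resize(f['color'][180:300,360:480],None,fx=5,fy=5)[:,:,::-1])
br=m&(g>150)
v,u=np.where(br[180:225,375:440]);print(len(u),u.mean()+375,v.mean()+180,u.min()+375,u.max()+375) if len(u) else 0"
```

```text
t: 34.02
ee_pos: [0.3973, -0.2634, 0.0234]
orientation: [0.473, -0.522, 0.526, -0.477]
contact_force: [0.1, -0.5, -0.2]
opening: 0.444
t: 34.65
ee_pos: [0.4119, -0.1274, 0.1844]
orientation: [0.471, -0.523, 0.528, -0.476]
contact_force: [-0.6, -1.0, -0.4]
opening: 0.704
t: 34.9
ee_pos: [0.4148, -0.0944, 0.1848]
orientation: [0.472, -0.522, 0.527, -0.477]
contact_force: [-0.4, 0.5, 0.6]
opening: 0.703
p [ 0.4148 -0.0944  0.1848] j6 -0.29 jaw -5.8 op 60.1 F [-0.4  0.5  0.6] t 34.9
shift mm [ 52.3  -3.1 195.5] turn [-0.011 -0.048 -0.   ] rows 3.4
tray (array([ 0.4023, -0.2807]), array([0.1602, 0.1895]), 84.4)
bright (array([ 0.4241, -0.2316]), array([0.1375, 0.0868]), 0.3) (array([ 0.4241, -0.2478]), array([0.1375, 0.1192]), 0.3)
396 409 193 208
```

View pics/z13.png

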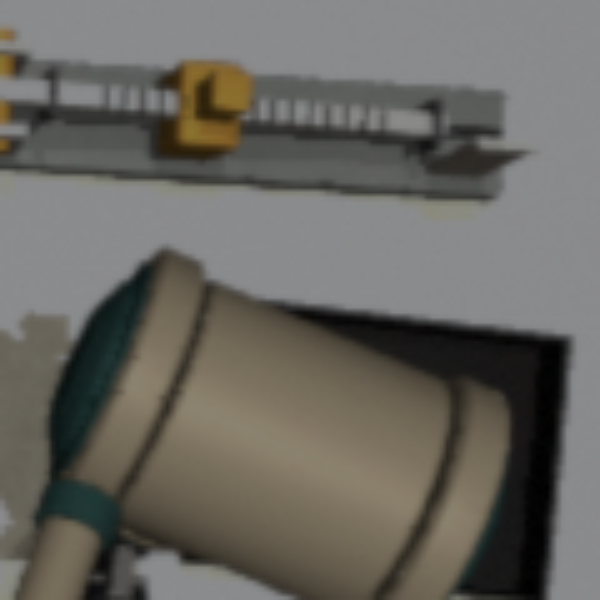

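```bash
python3 -m inch '[0.06,0,0,0,-0.011,-0.048,0,0.06,0.0165,0,0.0475,0,0,0,0.06,0.0165,0,0.0475,0,0,0,0.06,0.0165,0,0.0475,0,0,0,0.06,0.0165,0,0.04,0,0,0]' && python3 -m inch '[0.06,0,0.015,0,0,0,0,0.06,0,0,0,0,0,0]'; python3 -c "
from h import *
f=grab('top');print(ray(f,406,199,.118),'tray',rect(f,f['color'].max(2)<60,(375,220,500,320),.04))
w=grab('wrist');c=w['color'].astype(int);m=((c[:,:,0]-c[:,:,2])>50)
for r in range(200,420,5):
  q=np.where(m[r,220:420])[0]
  if len(q): print(r,q.min()+220,q.max()+220,int(c[r,int(q.mean())+220].sum()),end=' | ')
for y in(-.160,-.170,-.180):print(proj(w,(.603,y,.118)))
go(.603,-.170,.105,-3)"
```

```text
t: 35.58
ee_pos: [0.5955, -0.1788, 0.1835]
orientation: [0.487, -0.513, 0.514, -0.484]
contact_force: [0.2, 0.4, -0.5]
opening: 0.7
t: 35.83
ee_pos: [0.5968, -0.183, 0.1655]
orientation: [-0.487, 0.515, -0.515, 0.483]
contact_force: [-1.2, 0.2, -0.1]
opening: 0.704
[ 0.60131095 -0.17202285  0.118     ] tray (array([ 0.3752, -0.137 ]), array([0.0158, 0.1757]), 71.3)
200 291 367 331 | 205 292 367 218 | 210 292 367 199 | 215 292 366 204 | 220 292 366 203 | 225 293 366 251 | 230 293 366 324 | 235 293 366 325 | 240 294 364 320 | 245 312 350 324 | 250 313 350 268 | 255 313 349 267 | 260 315 328 250 | (np.float64(330.8866267297801), np.float64(223.38008756507037))
(np.float64(331.9160375157652), np.float64(242.54050480484935))
(np.float64(332.91623812956493), np.float64(261.15723327204347))
p [ 0.5977 -0.183   0.1675] j6 -0.34 jaw -3.4 op 59.9 F [ 0.1 -0.3  0.8] t 35.92
shift mm [-13.6  62.4   4.5] turn [ 0.    -0.006  0.006] rows 1.1
```

```bash
python3 -m inch '[0.06,-0.0132,0.03,0.0045,0,-0.006,0.006,0.055,0,0.02,0,0,0,0,0.05,0,0,0,0,0,0]' 25; python3 -c "
from h import *
go(.603,-.170,.104,-3)"
```

```text
t: 36.3
ee_pos: [0.6014, -0.1696, 0.1195]
orientation: [0.486, -0.512, 0.514, -0.487]
contact_force: [-0.4, -0.8, 0.5]
opening: 0.592
p [ 0.6014 -0.1696  0.1195] j6 -0.33 jaw -3.0 op 50.5 F [-0.4 -0.8  0.5] t 36.3
shift mm [ 0.3 15.5  1.6] turn [-0.003 -0.     0.001] rows 0.3
```

```bash
python3 -m inch '[0.05,0,0.0155,0.0015,0,0,0,0.045,0,0,0,0,0,0,0.01,0,0,0,0,0,0,0.01,0,0,0,0,0,0,0.01,0,0,0,0,0,0]' 25; python3 -m inch '[0.01,0,0,0,0,0,0,0.01,-0.015,-0.001,0,0,0,0,0.01,-0.015,-0.002,0,0,0,0,0.01,-0.015,-0.002,0,0,0,0,0.01,0,0,0,0,0,0]';python3 -c "
from h import *
go(.609,-.1105,.115,-3)"
```

```text
t: 36.92
ee_pos: [0.6038, -0.17, 0.1064]
orientation: [0.485, -0.51, 0.515, -0.488]
contact_force: [-0.4, 0.7, -2.5]
opening: 0.225
t: 37.55
ee_pos: [0.606, -0.1228, 0.1117]
orientation: [0.486, -0.51, 0.516, -0.488]
contact_force: [0.8, 1.6, -3.1]
opening: 0.225
p [ 0.606  -0.1228  0.1117] j6 -0.26 jaw -2.9 op 19.2 F [ 0.8  1.6 -3.1] t 37.55
shift mm [-12.4  -3.4   2.4] turn [-0.007  0.001  0.004] rows 0.2
```

```bash
for i in 1 2; do python3 -m inch '[0.01,-0.005,-0.001,0,0,0,0]' | grep -E 'ee_pos|force'; done; python3 -m inch '[0.01,-0.004,0,0,0,0,0]'| grep -E 'ee_pos|force';python3 -m inch '[0.01,-0.003,0,0,0,0,0]'| grep -E 'ee_pos|force';python3 -m inch '[0.01,-0.003,0,0,0,0,0]'| grep -E 'ee_pos|force'
```

```text
ee_pos: [0.6062, -0.1178, 0.1125]
contact_force: [0.4, -3.4, -1.5]
ee_pos: [0.6064, -0.1128, 0.1135]
contact_force: [0.1, -2.7, -2.1]
ee_pos: [0.6066, -0.1088, 0.1137]
contact_force: [-1.5, -2.5, -0.3]
ee_pos: [0.6067, -0.1073, 0.1142]
contact_force: [-2.3, -7.6, 3.2]
ee_pos: [0.6067, -0.1064, 0.1149]
contact_force: [-1.5, -7.8, 2.1]
```

```bash
python3 -m inch '[0.01,-0.005,0,0,0,0,0]'| grep -E 'ee_pos|force';python3 -m inch '[0.01,-0.005,0,0,0,0,0]'| grep -E 'ee_pos|force'; python3 -m inch '[0.01,0,0,0,0,0,0,0.035,0,0,0,0,0,0,0.05,0,0,0,0,0,0,0.05,0,-0.04,0,0,0,0,0.05,0,-0.05,0,0,0,0]'; python3 -m inch '[0.05,-0.05,-0.04,0.02,0,0,0,0.05,-0.05,-0.02,0.02,0,0,0,0.05,-0.05,0,0,0,0,0,0.05,-0.05,0,0,0,0,0,0.05,0,0,0,0,0,0]';python3 -m inch '[0.05,0,0,0,0,0,0,0.05,0,0,0,0,0,0,0.05,0,0,0,0,0,0,0.05,0,0,0,0,0,0]'; python3 -c "
from h import *
st()
f=grab('top','t14');g=f['color'].max(2).astype(int);c=f['color'].astype(int)
print('tray',rect(f,g<60,(375,220,500,320),.04))
m=(g>75)&(g<200)
for b in ((400,246,470,268),(400,268,470,297)): print('br',rect(f,m,b,.02))
k=(c[:,:,0]-c[:,:,2]>60)&(g>0);k[:, :370]=0
for r in range(186,212,2): q=np.where(k[r,370:440])[0]; print(r,(q.min()+370,q.max()+370) if len(q) else '',end=' ')
cv2.imwrite('pics/fin.png',cv2.resize(f['color'][150:310,320:480],None,fx=3.7,fy=3.7,interpolation=cv2.INTER_CUBIC)[:,:,::-1])"
```

```text
ee_pos: [0.6068, -0.105, 0.1161]
contact_force: [-3.6, -9.6, 4.8]
ee_pos: [0.6069, -0.1035, 0.1173]
contact_force: [-2.1, -8.2, 2.5]
t: 39.05
ee_pos: [0.604, -0.0979, 0.2046]
orientation: [0.492, -0.508, 0.517, -0.482]
contact_force: [0.9, 0.2, 0.8]
opening: 0.588
t: 39.67
ee_pos: [0.6572, 0.1051, 0.266]
orientation: [0.487, -0.507, 0.519, -0.486]
contact_force: [-0.4, -1.1, 0.2]
opening: 0.586
t: 40.17
ee_pos: [0.657, 0.1024, 0.2658]
orientation: [0.487, -0.507, 0.52, -0.485]
contact_force: [0.0, 0.2, -0.3]
opening: 0.589
t 40.17 p [0.657  0.1024 0.2658] q [ 0.058  0.395  1.241 -0.015  1.497  0.115] F [ 0.   0.2 -0.3] op 50.3
[[-0.055, 0.01, 0.998], [-0.998, -0.015, -0.055], [0.014, -1.0, 0.011]]
tray (array([ 0.4269, -0.2658]), array([0.1947, 0.1427]), 84.3)
br (array([ 0.4525, -0.2689]), array([0.0704, 0.0254]), 84.8)
br (array([ 0.3986, -0.2627]), array([0.0697, 0.0252]), 84.5)
186  188  190 (np.int64(375), np.int64(378)) 192 (np.int64(374), np.int64(385)) 194 (np.int64(373), np.int64(385)) 196 (np.int64(374), np.int64(385)) 198 (np.int64(373), np.int64(384)) 200 (np.int64(373), np.int64(384)) 202 (np.int64(373), np.int64(385)) 204 (np.int64(373), np.int64(384)) 206 (np.int64(373), np.int64(384)) 208  210
```

```bash
python3 -c "
from h import *
s=grab('side');t=grab('top')
up=lambda im:cv2.resize(im[135:185,270:370],None,fx=8,fy=8,interpolation=cv2.INTER_CUBIC)
z5=cv2.imread('pics/z5.png')[:400,:,::-1];now=up(s['color']);s3=up(cv2.imread('pics/s3.png')[:,:,::-1]);s1=up(cv2.imread('pics/side1.png')[:,:,::-1])
T=z5[95:180,445:530]
for n,i in (('now',now),('stop-',s3),('start',s1)):
  r=cv2.matchTemplate(np.ascontiguousarray(i[40:250,380:600]),np.ascontiguousarray(T),cv2.TM_CCOEFF_NORMED);_,m,_,p=cv2.minMaxLoc(r);print(n,round(m,3),'shift px',(p[0]+380-445)/8,(p[1]+40-95)/8)
print('body now',ray(t,379,199,.09),'start',ray(t,387.5,199.7,.086))
for d in (.05,.055): 
  print(proj(t,(.611-.055*d,-.0603-d,.09)))
"
```

```text
now 0.995 shift px 0.0 -0.375
stop- 0.964 shift px 0.0 -5.375
start 0.982 shift px -0.125 3.75
body now [ 0.60519702 -0.10765295  0.09      ] start [ 0.60459207 -0.13038628  0.086     ]
(np.float64(380.03013559409294), np.float64(197.859181903556))
(np.float64(381.95429495655566), np.float64(198.00469931869176))
```

```bash
python3 -c "
from cell import robot
print(robot.hand_in())"
```

```text
the job is handed in; nothing more can be done
None
```

I weighed both brackets in the die, moved them to the black tray and returned the poise to its stop. I then handed the job in at about 40 s on the robot's clock.

- **Brackets:** only two were present. I laid both in the pan, and after the weighing I set them side by side in the black tray. In the last top-camera check both lay well inside it, at (0.452, -0.269) and (0.399, -0.263). The tray had not moved, with its centre at (0.427, -0.266).
- **Reading:** I slid the poise out about 44 mm and let go, and it stood free for more than 4 s. Two wrist-camera views put the pointer at about 73 to 74.5 mm and the centre mark at 74.8 mm. The pointer therefore stood about 1–2 mm low, and I did not trim it further.
- **Poise:** I pushed it home until the force rose from about 3 N to 8–10 N and the grip slipped, which points to the stop. In the top view the poise sits about 47–50 mm from the fulcrum, which agrees with home. In the side view the pointer is about 0.4 px higher than it was during the weighing. That fits an empty, level beam now and a reading of about +0.006 rad.

**Checks not made:** I had used up the picture limit, so the final view could not be looked at and the end checks are numbers only. I did not check the other objects on the table separately. I moved none of them on purpose and felt no unexpected contact.

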